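# Break the folding lid stay and shut the sample case

## Task

Weighing is done: shut the dry-storage sample case. Its lid is propped up by a folding metal stay that locks with its knee just past straight: gently push the round metal pad at its knee towards the rear of the case until the stay has clearly broken, then take the lid by its handle and lower it under control until it is fully shut, without letting it drop, and let go. The vials stay standing in their foam and the other things on the table stay where they are.

Things in the scene. Friction and masses are not known exactly. Their poses are not given: they have to be found in the camera images.
- case: The sample case, fixed to the table: a painted grey box with aluminium rim, 160 mm deep (its x) by 240 mm wide (its y), rim 85 mm high. Origin: centre of its underside; its front (-x) faces the robot, the stay is at its +y side (the robot's left). Black foam with six vial pockets inside, up to 44 mm above the table.
- lid_hinge (a point): Middle of the lid's hinge line, on the rear edge of the rim: 80 mm behind the case's centre (case +x), 85 mm above the table. The hinge line runs along the case's y; this point does not move and its axes are those of the case.
- case_lid (a joint): Lid angle in rad: 0 = fully shut, 1.33 = standing open as held by the stay (76 degrees). The lid is a shell 160 x 240 x 20 mm, 0.35 kg with handle (give or take a fifth). The hinge is a little stiff (some 0.15 N m with the stay): with the stay broken the lid stays put above about 1.05 rad; below some 0.8 to 1.0 rad it falls if not held.
- lid_handle (a point): Centre of the D-handle's grip bar on the lid's front: round steel bar 10 mm thick, along the hinge line (its y), 90 mm free between the bends, 45 mm out from the lid's front face (40 mm clear behind it), about the topmost part when open. At lid angle a it is, from lid_hinge, at case x = -0.205 cos a + 0.010 sin a, z = 0.205 sin a + 0.010 cos a (m). It may turn in the fingers as the lid comes down.
- knee_pad (a point): Centre of the round metal pad (16 mm across, 20 mm long, axis along the case's y) at the stay's knee, its centre 31 mm in from the case's left outer face. Locked, it is 43 mm above the rim, 74 mm in front of the hinge line, some 60 mm in front of the lid's inner face. The lid and handle overhang it: come from the front with the fingers tilted 15 to 45 degrees, tips to the rear.
- stay_upper: The stay: two flat steel links, each 85 mm between pivots, just inside the left (+y) wall; this is the upper one, origin at its pivot on the lid. To break it push the knee pad to the rear and down (case +x 0.76, -z 0.65): straight after 5 mm, clearly broken at 12 to 28 mm, a few newtons. Beyond some 45 mm the lid comes down so far that it may fall. Do not push it with more than 25 N.
- stay_knee (a joint): Knee angle of the stay in rad: 2.83 = locked over centre against its stop, 2.71 = both links in line, less = broken, 0 = folded inside the case with the lid shut.
- vial_a: Glass vial with screw cap, 21 mm across, 52 mm tall, loose, standing upright in a foam pocket in the case; origin at the centre of its base.
- vial_b: Glass vial with screw cap, 21 mm across, 58 mm tall, loose, standing upright in a foam pocket in the case; origin at the centre of its base.
- vial_c: Glass vial with screw cap, 21 mm across, 52 mm tall, loose, standing upright in a foam pocket in the case; origin at the centre of its base.
- white_jar: White screw-top jar, 67 mm across, 66 mm tall, loose on the table to the right of the case; origin at the centre of its base. To be left alone.
- pin_tin: Round flat tin, 67 mm across, 25 mm tall, loose on the table beside the balance, left of the case; origin at the centre of its base. To be left alone.
- weight_100g: Brass weight with a knob, 22 mm across, 30 mm tall, loose on the table left of the case; origin at the centre of its base. To be left alone.

How it is judged (in metres and radians):
On the way:
1. the stay is broken at its knee (at least 0.15 rad past straight) while the lid still stands up (above 0.9 rad) (value of joint stay_knee below 2.56 rad and value of joint case_lid above 0.9 rad), for 0.2 s.
At the end, for the whole second after the job is handed in: The lid is fully shut (within 0.035 rad, 7 mm at the front edge) with the stay folded inside (knee below 0.3 rad), the vials upright within 0.25 rad in their pockets and the jar, tin and weight within 20 mm of where they stood (value of joint case_lid below 0.035 rad and value of joint stay_knee below 0.3 rad and angle between each of vial_a, vial_b, vial_c's own z axis and vertical below 0.25 rad and distance of each of white_jar, pin_tin, weight_100g from where it was at the start of the episode below 0.02 m); the robot touches nothing.
It fails at once if the lid drops: in its last 0.35 rad it falls faster than 2 rad/s (value of joint case_lid below 0.35 rad and velocity of joint case_lid below -2 rad/s).
It fails at once if the stay is pushed with more than 25 N (contact force between any of the fingers, the arm and stay_upper above 25 N).
It fails at once if a vial is tipped over (more than 0.5 rad) (angle between any of vial_a, vial_b, vial_c's own z axis and vertical above 0.5 rad).
It fails at once if the jar, tin or weight is shifted by more than 20 mm (distance of any of white_jar, pin_tin, weight_100g from where it was at the start of the episode above 0.02 m).
It also fails if it takes over 53 s, if anything falls off the work surface, if the arm or the gripper's body presses on something with over 40 N, if the wrist force passes 120 N, or if a joint passes its speed limit or range.

## Robot

A 6-joint arm with a two-finger parallel gripper is mounted at the origin on a cart in front of the work surface, level with it; the furniture and walls round the work are solid. World frame = base frame: x ahead of the robot, y to its left, z up, the work surface at z = 0. Lengths are in mm, angles in rad, forces in N, time in s.
With the tool pointing down it reaches from about 400 to 825 mm from the base axis. Payload 7 kg.
Tool frame: the origin (TCP) lies at the very end of the fingers, on their centre line; the grasp point (between the pads) lies 19 mm behind it; z points along the fingers, y is the direction in which the jaws open and shut (so a half turn about z gives the same grasp; the last joint's range is limited). The gripper opens to 88 mm and grips with 3 to 60 N. Pads are 19 mm wide; open, the fingers measure 130 mm over their backs; the gripper's body (78 mm by 193 mm) begins 47 mm behind the grasp point.
Start: joints at [-0.842, 0.359, 0.012, 0, -1.224, -0.288], TCP at [287.969, -610.466, 198.461] pointing down, gripper open.
Joint ranges: [-3.07, 3.07], [-1.43, 2.12], [-1.02, 1.25], [-3.03, 1.67], [-3.05, -0], [-3.03, 3.03]. Speed limits (rad/s): [2.39, 2.39, 3.01, 3.14, 3.14, 3.14].

## Interface

Orientations are given as a unit quaternion [w, x, y, z].
In Python, from plant import r, imaging gives the robot as it stands. The module is installed in compiled form; this text tells all that it offers.
- The arm moves only by the tool play_rows, never from a script. Its argument "rows" is a list of rows, each a list of 4 numbers: the shift along the tool's x, y, z in mm, then the turn about the tool's z in degrees. A call has 1 to 12 rows; each row shifts and turns the commanded pose from where the row before left it, along the tool's axes as they then stand; what a row does not reach is not made up. A row lasts 1/12 s, in which the tool goes at most 41.7 mm and 7.16 degrees, less where a joint would pass 70% of its speed; a pose out of reach is approached as far as the arm can. A call is refused whole if a number of a shift passes 41.7 or a number of a turn 7.16, either way. A call with a gripper value outside its range is refused whole. "claw" is the closure in counts, from 0 (fully open) to 255 (shut), set as the call begins (left out, the last holds). The fingers move at their own pace and stop on an object; "grip_force" is the grip in N (left out, the last holds). Time passes only in rows, so rows that do not move let the fingers close. It gives the time, the measured TCP pose, the force and the opening at its end, in the units of the state.
- r.read_state(): the state, without advancing time (a new reading comes with each control period).
- imaging.camera(name): name is "scene" or "side" or "wrist"; returns (picture, depth): 480x640x3 uint8, blue, green, red; 480x640 float32, mm along the optical axis (not along the pixel's ray), 0 where there is no reading.
- imaging.camera_params(name): a dict with "fx", "fy", "cx", "cy" (pixels), "k1" (the pictures are not rectified: a ray, as slopes to the right and down, at radius r is drawn at 1 + k1 r^2 times it, then the intrinsics apply), "extrinsics" (4x4, takes a point from world to camera coordinates); the wrist camera has in their place "tool_from_camera" (4x4, takes a point from camera to tool coordinates, whose origin is the TCP and whose axes are the flange's). Camera axes: x right, y down, z forward; pixel columns grow to the right and rows downward; lengths in mm; the calibration is good to about 2 mm. A picture is of the moment at which its call begins: read the wrist's pose just before it. camera_params takes no time and is no camera call.
- r.close_job(): hands the job in, once; it reports no verdict.
The state is a dict: "t": time; "q": joint angles; "joint_vel": joint speeds; "joint_efforts": joint torques, N m; "ee_pos": TCP position; "tcp_rot": TCP orientation; "ft_force": force on the tool from outside, world axes, zero at the start; "moment": the same for the moment, N m; "grip_width": finger opening in mm.
Only numpy, scipy, OpenCV 4.12 (cv2) and the standard library are available. Lean on these libraries where they do the work, as an engineer would, in place of code of your own. Each camera call takes 0.05 s, during which the arm holds its last target.

## Working session

There is one attempt and no reset: what is moved stays moved. The work goes in short steps, Python scripts to look and compute and a tool call to move; the robot and the scene stay as the last step left them, time stands still between calls to the robot, and variables do not carry over. Pictures are saved under pics/ and viewed, and the job is handed in when it is done.

Besides the shell and the picture viewer there is one more tool, called after "Call:" as name(argument=value, ...), one argument or row to a line, values as JSON. play_rows: Moves the arm, as the interface text tells. Its arguments: {"type":"object","properties":{"rows":{"type":"array","items":{"type":"array","items":{"type":"number"}}},"claw":{"type":"number"},"grip_force":{"type":"number"}},"required":["rows"]}

```bash
mkdir -p pics; ls
python3 - <<'E'
from plant import r, imaging
import cv2
print(r.read_state())
for n in ["scene","side","wrist"]:
    p,d=imaging.camera(n); cv2.imwrite(f"pics/{n}0.png",p)
    print(n,imaging.camera_params(n))
E
```

```text
pics
{'t': 0.0, 'q': array([-8.41879105e-01,  3.59410215e-01,  1.10227054e-02, -3.69470224e-04,
       -1.22405182e+00, -2.88144022e-01]), 'joint_vel': array([ 0.00082826,  0.00066986,  0.00151729, -0.00117331, -0.0018091 ,
        0.00087123]), 'joint_efforts': array([-7.88811303e-04, -5.82711804e+01,  2.93048912e+01,  6.99688956e+00,
        6.85538747e-03, -1.83685670e-04]), 'ee_pos': array([ 287.754025  , -609.99308208,  197.48840028]), 'tcp_rot': array([-2.48274139e-04, -2.18545410e-01,  9.75826418e-01,  8.02117658e-04]), 'ft_force': array([-0.70875973,  0.34282756, -0.09655453]), 'moment': array([-0.0718869 , -0.07068805, -0.01415881]), 'grip_width': 87.80486699561563}
scene {'fx': 477.9574175450645, 'fy': 477.9574175450645, 'cx': 318.93696538077836, 'cy': 242.5848535934969, 'k1': -0.03376991739639309, 'extrinsics': array([[ 5.20899423e-01, -8.53544946e-01,  1.11721347e-02,
        -5.47178821e+02],
       [-6.64453261e-01, -4.13647810e-01, -6.22412526e-01,
         2.94159106e+02],
       [ 5.35878395e-01,  3.16790965e-01, -7.82609628e-01,
         1.05846903e+03],
       [ 0.
[... 366 characters left out ...]
01,
         3.90663245e+02],
       [ 3.23142583e-01, -6.75078215e-01, -6.63210581e-01,
         6.86327319e+02],
       [ 0.00000000e+00,  0.00000000e+00,  0.00000000e+00,
         1.00000000e+00]])}
wrist {'fx': 339.43566910954877, 'fy': 339.43566910954877, 'cx': 317.2319936643351, 'cy': 237.3463070657294, 'k1': -0.03479639941781946, 'tool_from_camera': array([[ 8.64067136e-04, -9.54553202e-01, -2.98039321e-01,
         8.00956170e+01],
       [ 9.99999395e-01,  1.02788504e-03, -3.92915763e-04,
        -7.62744208e-01],
       [ 6.81409160e-04, -2.98038801e-01,  9.54553513e-01,
        -1.85878052e+02],
       [ 0.00000000e+00,  0.00000000e+00,  0.00000000e+00,
         1.00000000e+00]])}
```

View pics/scene0.png

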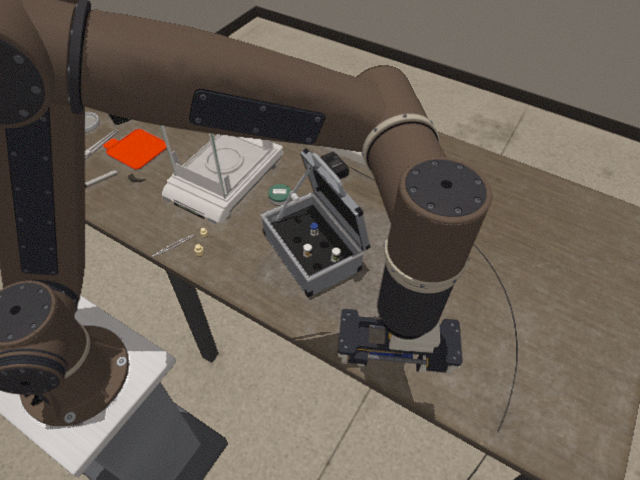

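View pics/side0.png

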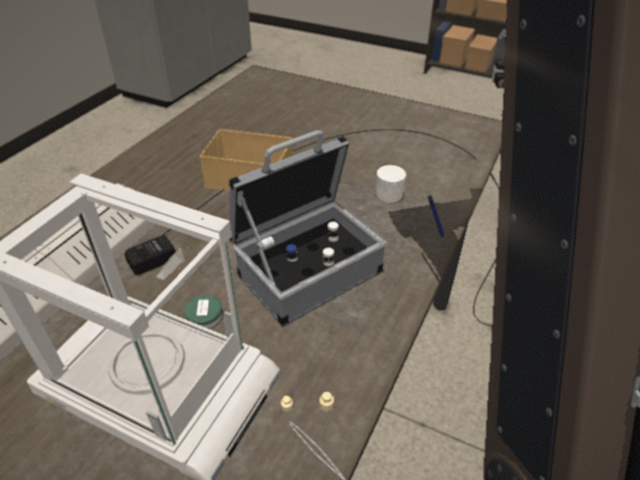

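View pics/wrist0.png

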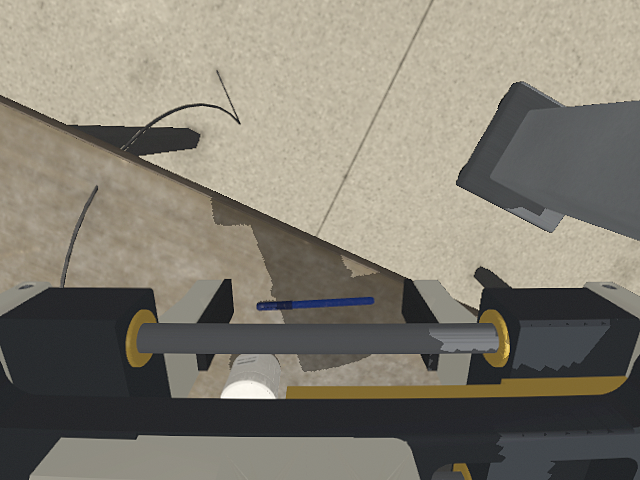

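The side view shows the whole case: white knee pad near (267,241), handle bar near (293,150), balance close on the left. In the scene view the case is at about (315,240), and the jar is right of it. Next I measure the case pose from depth plus rays.

```bash
cat > h.py <<'E'
import numpy as np, cv2
from plant import r, imaging
def K(p): return np.array([[p['fx'],0,p['cx']],[0,p['fy'],p['cy']],[0,0,1.]]), np.array([p['k1'],0,0,0,0.])
def grid(p,shape=(480,640)):
    v,u=np.mgrid[:shape[0],:shape[1]]
    k,d=K(p); n=cv2.undistortPoints(np.stack([u,v],-1).reshape(-1,1,2).astype(float),k,d)
    return n.reshape(*shape,2)
def cloud(name):
    im,dp=imaging.camera(name); p=imaging.camera_params(name)
    g=grid(p); E=p['extrinsics']
    c=np.dstack([g*dp[...,None],dp])
    w=(c-E[:3,3])@E[:3,:3]
    w[dp==0]=np.nan
    return im,w
def ray(name,u,v):
    p=imaging.camera_params(name);E=p['extrinsics'];k,d=K(p)
    n=cv2.undistortPoints(np.array([[[u,v]]],float),k,d)[0,0]
    dr=E[:3,:3].T@np.array([n[0],n[1],1]); return -E[:3,:3].T@E[:3,3],dr
def onz(name,u,v,z):
    o,d=ray(name,u,v); return o+d*(z-o[2])/d[2]
def proj(name,P):
    p=imaging.camera_params(name);E=p['extrinsics'];k,d=K(p)
    return cv2.projectPoints(np.array(P,float).reshape(-1,1,3),cv2.Rodrigues(E[:3,:3])[0],E[:3,3],k,d)[0].reshape(-1,2)
E
python3 - <<'E'
from h import *
for n,(a,b,c,d) in dict(side=(110,330,180,410),scene=(140,310,240,390)).items():
    im,w=cloud(n); np.save(n+'.npy',w); cv2.imwrite(n+'.png',im)
    crop=im[a:b,c:d]; cv2.imwrite(f'pics/{n}_crop.png',cv2.resize(crop,None,fx=3.4 if n=='side' else 3.5,fy=3.4 if n=='side' else 3.5,interpolation=cv2.INTER_CUBIC)[:600,:800])
w=np.load('side.npy')
for uv in [(60,420),(300,330),(267,241),(385,243),(282,290),(332,205),(293,148),(240,250),(204,310),(391,170),(327,397),(287,402)]:
    print(uv,w[uv[1],uv[0]].round(1))
E
```

```text
(60, 420) [767.8 196.8  -0.9]
(300, 330) [ 518.  -131.4    0.9]
(267, 241) [nan nan nan]
(385, 243) [ 440.9 -335.    81. ]
(282, 290) [ 574.7 -168.9   43. ]
(332, 205) [ 583.  -396.1   81.3]
(293, 148) [ 8.307e+02 -6.729e+02  3.000e-01]
(240, 250) [ 674.  -188.6   85.1]
(204, 310) [686.6 -77.9  22.4]
(391, 170) [ 526.  -594.9   68.4]
(327, 397) [406.  -12.2  31.6]
(287, 402) [460.2  18.1  21.5]
```

View pics/side_crop.png

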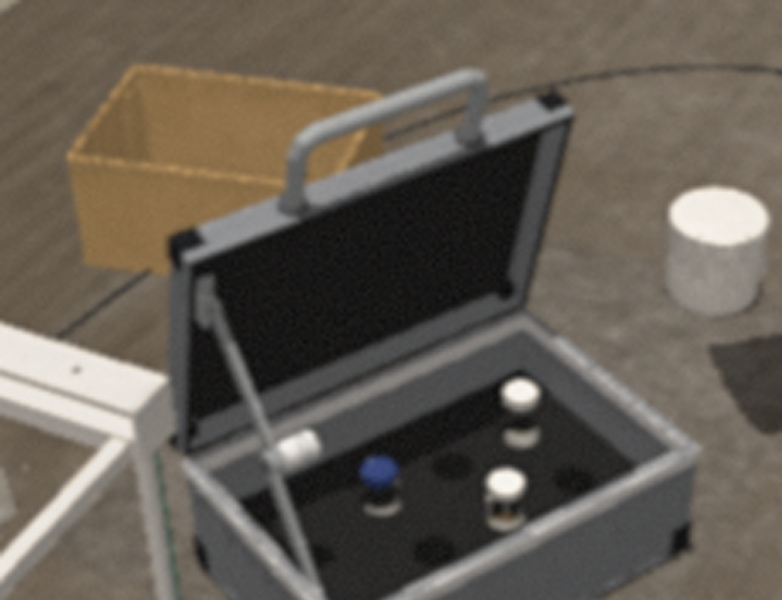

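View pics/scene_crop.png

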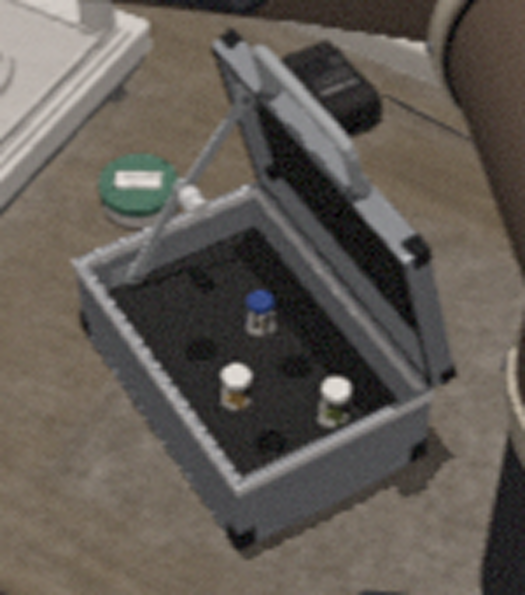

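The side crop shows the handle bar from about (300,150) to (480,75), the knee pad at (297,450), and rim corners at (190,460), (527,318) and (697,450). The scene crop shows the same corners at (78,262), (238,487), (435,390) and (255,192), and the pad at (188,197).

Run:
```python
from h import *
S=lambda u,v:(180+u/3.4,110+v/3.4); C=lambda u,v:(240+u/3.5,140+v/3.5)
print('side RL,RR,FR')
for p in [(190,460),(527,318),(697,450)]: print(onz('side',*S(*p),85).round(1))
print('scene FL FR RR RL')
for p in [(78,262),(238,487),(435,390),(255,192)]: print(onz('scene',*C(*p),85).round(1))
# rays pad
def tri(a,b):
    (o1,d1),(o2,d2)=ray('side',*a),ray('scene',*b)
    d1/=np.linalg.norm(d1);d2/=np.linalg.norm(d2)
    t=np.linalg.lstsq(np.c_[d1,-d2],o2-o1,rcond=None)[0]
    p,q=o1+d1*t[0],o2+d2*t[1]; return ((p+q)/2).round(1),np.linalg.norm(p-q).round(1)
print('pad',tri(S(297,450),C(190,198)))
print('handle bends outer L',tri(S(298,150),C(262,55)),'R',tri(S(478,78),C(345,158)))
for n in ['side','scene']:
    w=np.load(n+'.npy'); m=(w[...,2]>80)&(w[...,2]<91)&(w[...,0]>400)&(w[...,0]<720)&(w[...,1]<-100)&(w[...,1]>-450)
    P=w[m][:,:2]; print(n,len(P),cv2.minAreaRect(P.astype(np.float32)))
    # balance / things left of case
    b=(w[...,2]>60)&(w[...,0]>380)&(w[...,0]<800)&(w[...,1]>-160)&(w[...,1]<250)
    print(' balance high pts min y', np.nanpercentile(w[b][:,1],[0,1,5,50]).round(), len(w[b]))
    Q=w[b]; i=np.argsort(Q[:,1])[:8]; print(Q[i].round())
```

```text
side RL,RR,FR
[ 688.3 -196.3   85. ]
[ 577.6 -399.1   85. ]
[ 440.3 -332.3   85. ]
scene FL FR RR RL
[ 552.6 -129.4   85. ]
[ 444.6 -338.5   85. ]
[ 587.1 -412.4   85. ]
[ 684.1 -203.2   85. ]
pad (array([ 613.8, -189.4,  129.9]), np.float64(4.4))
handle bends outer L (array([ 632.4, -239.8,  277.8]), np.float64(2.5)) R (array([ 579.3, -335. ,  280.8]), np.float64(3.5))
side 1769 ((573.058837890625, -267.6558837890625), (243.93411254882812, 179.10159301757812), 63.49782943725586)
 balance high pts min y [-160. -134.   -0.  110.] 39399
[[ 534. -160.   61.]
 [ 621. -160.   61.]
 [ 596. -160.   83.]
 [ 532. -160.   80.]
 [ 594. -160.   84.]
 [ 532. -160.   67.]
 [ 621. -160.   84.]
 [ 621. -160.   64.]]
scene 955 ((574.7835083007812, -268.7403564453125), (247.08047485351562, 176.8668975830078), 63.05873107910156)
 balance high pts min y [-160. -151.  -19.   57.] 5805
[[ 533. -160.   67.]
 [ 595. -160.   86.]
 [ 617. -160.   73.]
 [ 534. -160.   70.]
 [ 617. -160.   65.]
 [ 540. -159.   83.]
 [ 594. -159.   71.]
 [ 599. -159.   66.]]
```

```bash
cat >> h.py <<'E'
c0=np.array([568,-267.5]); yaw=np.deg2rad(-27.)
def tocase(w):
    R=np.array([[np.cos(yaw),np.sin(yaw)],[-np.sin(yaw),np.cos(yaw)]])
    o=np.array(w,float).copy(); o[...,:2]=(o[...,:2]-c0)@R.T; return o
def toworld(P):
    R=np.array([[np.cos(yaw),-np.sin(yaw)],[np.sin(yaw),np.cos(yaw)]])
    o=np.array(P,float).copy(); o[...,:2]=o[...,:2]@R.T+c0; return o
E
python3 - <<'E'
from h import *
for n in ['side','scene']:
    q=tocase(np.load(n+'.npy')); x,y,z=q[...,0],q[...,1],q[...,2]
    m=(z>78)&(z<92)
    def fit(sel,a,b): 
        A=q[sel][:,a];B=q[sel][:,b]; p=np.polyfit(A,B,1); return len(A), np.rad2deg(np.arctan(p[0])).round(2), B.mean().round(1)
    print(n,'front rim',fit(m&(x<-68)&(x>-92)&(abs(y)<100),1,0),'left',fit(m&(abs(x)<50)&(y>105)&(y<132),0,1),'right',fit(m&(abs(x)<50)&(y<-105)&(y>-132),0,1))
    f=(z>20)&(z<70)
    print(' walls front',fit(f&(x<-68)&(x>-92)&(abs(y)<105),1,0),'L',fit(f&(abs(x)<60)&(y>108)&(y<135),0,1) if (f&(abs(x)<60)&(y>108)&(y<135)).sum()>10 else 0)
    L=(z>100)&(z<230)&(x>0)&(x<120)&(abs(y)<115)
    if L.sum()>50:
        s=q[L]; A=np.c_[s[:,1:3],np.ones(len(s))]; p=np.linalg.lstsq(A,s[:,0],rcond=None)[0]; print(' lid x=',p.round(3),len(s))
    h=(z>265)&(z<310)&(abs(y)<70)&(x>0)&(x<90); s=q[h]; print(' handle',len(s),s.mean(0).round(1),np.nanpercentile(s,[2,98],axis=0).round(1).tolist() if len(s) else 0)
    b=(y>135)&(y<400)&(z>15)&(x>-250)&(x<250)
    for lo in range(-200,250,50):
        t=q[b&(x>=lo)&(x<lo+50)]
        if len(t)>5: i=np.argsort(t[:,1])[3]; print('  x',lo,t[i].round(), 'z>60 min y',np.sort(t[t[:,2]>60][:,1])[:4].round(), 'maxz',t[:,2].max().round())
E
```

```text
side front rim (484, np.float64(0.0), np.float64(-80.1)) left (223, np.float64(1.15), np.float64(118.0)) right (185, np.float64(0.1), np.float64(-113.8))
 walls front (1655, np.float64(0.04), np.float64(-80.6)) L (541, np.float64(-0.2), np.float64(120.2))
 lid x= [-5.30000e-02 -2.12000e-01  1.05289e+02] 4525
 handle 438 [ 36.6   6.8 285.8] [[32.5, -52.6, 267.5], [43.1, 59.8, 292.8]]
  x -200 [-186.  192.   35.] z>60 min y [198. 198. 198. 199.] maxz 346.0
  x -150 [-146.  207.   70.] z>60 min y [205. 206. 207. 207.] maxz 337.0
  x -100 [-94. 240.  79.] z>60 min y [237. 238. 239. 240.] maxz 336.0
  x -50 [ -4. 203.  17.] z>60 min y [265. 266. 267. 268.] maxz 337.0
  x 0 [ 31. 190.  21.] z>60 min y [292. 293. 293. 295.] maxz 337.0
  x 50 [ 54. 209.  24.] z>60 min y [319. 320. 321. 323.] maxz 336.0
  x 150 [198. 200.  21.] z>60 min y [] maxz 35.0
  x 200 [217. 196.  30.] z>60 min y [388. 389. 390. 392.] maxz 67.0
scene front rim (227, np.float64(0.05), np.float64(-78.0)) left (104, np.float64(1.06), np.float64(116.3)) right (148, np.float64(0.17), np.float64(-116.8))
 walls front (418, np.float64(0.06), np.float64(-79.3)) L (332, np.float64(0.83), np.float64(115.6))
 lid x= [-0.18  -0.164 98.041] 785
 handle 219 [ 39.6  -7.7 287.2] [[35.2, -58.1, 267.7], [45.6, 54.0, 293.7]]
  x -200 [-170.  190.   44.] z>60 min y [198. 198. 198. 199.] maxz 155.0
  x -150 [-142.  202.   56.] z>60 min y [203. 203. 204. 204.] maxz 299.0
  x -100 [-99. 229.  59.] z>60 min y [228. 230. 230. 231.] maxz 100.0
  x -50 [ -3. 209.  26.] z>60 min y [255. 255. 255. 257.] maxz 99.0
  x 0 [ 30. 191.  20.] z>60 min y [281. 281. 281. 282.] maxz 100.0
  x 50 [ 58. 212.  24.] z>60 min y [307. 311. 312. 313.] maxz 122.0
  x 100 [104. 340.  57.] z>60 min y [338. 341. 344. 344.] maxz 75.0
  x 200 [237. 193.  32.] z>60 min y [] maxz 40.0
```

Pose fits: centre (568,-267.5), yaw -27°. Rim and walls agree within 2 mm and the handle is at z≈287, as predicted. The rows can't tilt the tool directly, so I'll see how the arm behaves at its reach limit, up in free air on the right.

Call:
play_rows(
  rows=[
    [0,-20,-40,0],
    [0,-30,-40,0],
    [0,-35,-40,0],
    [0,-35,-30,0],
    [0,-40,0,0],
    [0,-40,0,0],
    [0,-40,0,0],
    [0,-30,0,0],
  ],
)

```text
t: 0.92
ee_pos: [391.9, -830.3, 326.8]
tcp_rot: [-0.0, -0.219, 0.976, 0.001]
ft_force: [1.6, -2.0, 1.2]
grip_width: 87.7
```

Run:
```python
from h import *
s=r.read_state(); print(s['t'],s['q'].round(3),s['ee_pos'].round(1),s['tcp_rot'].round(4),s['ft_force'].round(1))
from scipy.spatial.transform import Rotation as R
print(R.from_quat(s['tcp_rot'],scalar_first=True).as_matrix().round(3))
```

```text
0.9167 [-0.92   0.864  1.179 -0.    -1.887 -0.211] [ 391.9 -830.3  326.8] [-1.000e-04 -2.186e-01  9.758e-01  7.000e-04] [ 1.6 -2.   1.2]
[[-0.904 -0.427 -0.   ]
 [-0.427  0.904  0.001]
 [-0.     0.001 -1.   ]]
```

Call:
play_rows(
  rows=[
    [0,-40,0,0],
    [0,-40,0,0],
    [0,-40,0,0],
  ],
)

```text
t: 1.17
ee_pos: [415.4, -880.8, 287.3]
tcp_rot: [0.003, -0.219, 0.975, -0.031]
ft_force: [-0.0, 0.2, 0.5]
grip_width: 87.5
```

Run:
```python
from h import *
s=r.read_state(); print(s['t'],s['q'].round(3),s['ee_pos'].round(1),s['tcp_rot'].round(4),s['ft_force'].round(1))
from scipy.spatial.transform import Rotation as R
print(R.from_quat(s['tcp_rot'],scalar_first=True).as_matrix().round(3))
```

```text
1.1667 [-0.923  0.946  1.248  0.022 -1.814 -0.201] [ 415.4 -880.8  287.3] [ 0.0025 -0.2185  0.9753 -0.0311] [-0.   0.2  0.5]
[[-0.904 -0.426  0.018]
 [-0.426  0.903 -0.06 ]
 [ 0.009 -0.062 -0.998]]
```

It tilts tips-outward at the limit, about 3.6°. I'll check whether that persists after moving back.

Call:
play_rows(
  rows=[
    [0,0,0,0],
    [0,20,-20,0],
    [0,20,-20,0],
    [0,20,-20,0],
    [0,0,0,0],
  ],
)

```text
t: 1.58
ee_pos: [386.8, -820.6, 361.8]
tcp_rot: [0.005, -0.218, 0.975, -0.04]
ft_force: [-1.4, 1.6, 3.2]
grip_width: 87.9
```

```bash
cat > st.py <<'E'
from h import *
from scipy.spatial.transform import Rotation as R
s=r.read_state(); print(round(s['t'],2),s['q'].round(3),s['ee_pos'].round(1),'F',s['ft_force'].round(1),'w',round(s['grip_width'],1))
M=R.from_quat(s['tcp_rot'],scalar_first=True).as_matrix()
Rc=R.from_euler('z',yaw).as_matrix()
c=toworld(np.zeros(3))
p=Rc.T@(s['ee_pos']-c); Mc=Rc.T@M
print('case tcp',p.round(1),'tool axes(cols) in case\n',Mc.round(3))
E
python3 st.py
```

```text
1.58 [-0.906  0.742  1.003  0.025 -1.755 -0.219] [ 386.8 -820.6  361.8] F [-1.4  1.6  3.2] w 87.9
case tcp [  89.6 -575.1  361.8] tool axes(cols) in case
 [[-0.613 -0.788  0.059]
 [-0.79   0.61  -0.055]
 [ 0.007 -0.081 -0.997]]
```

Tilt persists, so I can ratchet it. I'll turn the tool so its x faces the case front, move over to the case's azimuth up high, and ratchet there.

Call:
play_rows(
  rows=[
    [0,0,-10,6.5],
    [0,0,-10,6.5],
    [0,0,-10,6.5],
    [0,0,-10,6.5],
    [0,0,-10,6.5],
    [0,0,-10,6.5],
    [0,0,-10,6.5],
    [0,0,-10,6.5],
  ],
)

```text
t: 2.25
ee_pos: [382.8, -809.3, 425.2]
tcp_rot: [0.021, 0.234, 0.972, -0.033]
ft_force: [-0.0, 0.7, 0.6]
grip_width: 87.4
```

Call:
play_rows(
  rows=[
    [0,30,-4,0],
    [0,38,-4,0],
    [0,38,-4,0],
    [0,38,-4,0],
    [0,38,-4,0],
    [0,38,-4,0],
    [-10,38,-4,0],
    [-10,38,-4,0],
    [-15,38,-4,0],
    [-20,35,-4,0],
    [-20,35,-4,0],
    [-20,35,-4,0],
  ],
)

```text
t: 3.25
ee_pos: [664.8, -456.0, 457.0]
tcp_rot: [0.022, 0.231, 0.972, -0.033]
ft_force: [0.4, -0.7, 0.2]
grip_width: 87.5
```

```bash
python3 st.py
```

```text
3.25 [-0.329  0.556  0.864  0.064 -1.827 -1.691] [ 664.8 -456.   457. ] F [ 0.4 -0.7  0.2] w 87.5
case tcp [ 171.9 -124.   457. ] tool axes(cols) in case
 [[-0.998 -0.003  0.059]
 [-0.006  0.999 -0.054]
 [-0.059 -0.054 -0.997]]
```

Call:
play_rows(
  rows=[
    [-30,25,0,0],
    [-40,25,0,0],
    [-40,25,0,0],
    [-40,25,0,0],
    [-40,0,0,0],
    [-40,0,0,0],
    [-40,0,0,0],
    [-40,0,0,0],
  ],
)

```text
t: 3.92
ee_pos: [856.4, -458.3, 394.8]
tcp_rot: [0.084, 0.228, 0.968, -0.058]
ft_force: [0.1, -0.3, 0.7]
grip_width: 87.7
```

```bash
python3 st.py
```

```text
3.92 [-0.245  0.856  1.251  0.117 -1.794 -1.753] [ 856.4 -458.3  394.8] F [ 0.1 -0.3  0.7] w 87.7
case tcp [343.6 -39.  394.8] tool axes(cols) in case
 [[-0.982 -0.001  0.19 ]
 [-0.015  0.997 -0.073]
 [-0.189 -0.075 -0.979]]
```

Call:
play_rows(
  rows=[
    [-40,0,-15,0],
    [-40,0,-15,0],
    [-40,0,-15,0],
    [-40,0,-15,0],
    [0,0,0,0],
  ],
)

```text
t: 4.33
ee_pos: [894.4, -471.0, 422.0]
tcp_rot: [0.141, 0.225, 0.961, -0.08]
ft_force: [-0.4, 0.3, -0.1]
grip_width: 87.3
```

```bash
python3 st.py
```

```text
4.33 [-0.231  0.848  1.252  0.159 -1.687 -1.758] [ 894.4 -471.   422. ] F [-0.4  0.3 -0.1] w 87.3
case tcp [383.3 -33.2 422. ] tool axes(cols) in case
 [[-0.951  0.003  0.308]
 [-0.025  0.996 -0.087]
 [-0.307 -0.09  -0.947]]
```

Tilt is now 18°, tips to the rear, which is enough. I'll plan the approach to the pad with a helper that converts case-frame waypoints into tool shifts.

```bash
cat > wp.py <<'E'
import sys,json
from st import *
def go(wps):
    cur=p
    for w in wps:
        d=Mc.T@(np.array(w[:3])-cur); n=w[3] if len(w)>3 else int(np.ceil(np.linalg.norm(d)/38))
        print(w,'tool',d.round(1),'rows',n,'each',(d/n).round(2)); cur=np.array(w[:3])
go(json.loads(sys.argv[1]))
E
python3 wp.py '[[-100,72,400],[-70,72,190],[-32,72,149.5],[-9,72,130]]'
```

```text
4.33 [-0.231  0.848  1.252  0.159 -1.687 -1.758] [ 894.4 -471.   422. ] F [-0.4  0.3 -0.1] w 87.3
case tcp [383.3 -33.2 422. ] tool axes(cols) in case
 [[-0.951  0.003  0.308]
 [-0.025  0.996 -0.087]
 [-0.307 -0.09  -0.947]]
[-100, 72, 400] tool [ 464.   105.  -137.1] rows 14 each [33.14  7.5  -9.79]
[-70, 72, 190] tool [ 35.9  19.1 208.2] rows 6 each [ 5.98  3.18 34.7 ]
[-32, 72, 149.5] tool [-23.7   3.8  50.1] rows 2 each [-11.87   1.89  25.03]
[-9, 72, 130] tool [-15.9   1.8  25.6] rows 1 each [-15.9    1.84  25.55]
```

Call:
play_rows(
  rows=[
    [25,7,-8,0],
    [35,8,-10.5,0],
    [35,8,-10.5,0],
    [35,8,-10.5,0],
    [35,8,-10.5,0],
    [35,8,-10.5,0],
    [35,8,-10.5,0],
    [35,8,-10.5,0],
    [35,8,-10.5,0],
    [35,8,-10.5,0],
    [35,8,-10.5,0],
    [35,8,-10.5,0],
  ],
  claw=255,
  grip_force=20,
)

```text
t: 5.33
ee_pos: [567.0, -201.4, 405.6]
tcp_rot: [0.139, 0.226, 0.961, -0.08]
ft_force: [-0.0, 1.6, 0.8]
grip_width: 13.2
```

Call:
play_rows(
  rows=[
    [35,7,-8,0],
    [19,3,0,0],
    [6,3,20,0],
    [6,3,35,0],
    [6,3,35,0],
    [6,3,35,0],
    [6,3,35,0],
    [6,3,25,0],
    [0,0,8,0],
    [0,0,0,0],
  ],
)

```text
t: 6.17
ee_pos: [546.5, -180.8, 198.4]
tcp_rot: [0.138, 0.226, 0.961, -0.081]
ft_force: [0.0, -0.2, 1.3]
grip_width: 0.5
```

```bash
python3 wp.py '[[-32,72,149.5],[-9,72,130]]'; python3 -c "
from h import *
for n in ['side','scene','wrist']:
    p,d=imaging.camera(n); cv2.imwrite(f'pics/{n}1.png',p)
"
```

```text
6.17 [ 0.195  0.019 -0.609  0.371 -0.788 -2.47 ] [ 546.5 -180.8  198.4] F [ 0.  -0.2  1.3] w 0.5
case tcp [-58.5  67.5 198.4] tool axes(cols) in case
 [[-0.953  0.004  0.302]
 [-0.024  0.996 -0.09 ]
 [-0.301 -0.093 -0.949]]
[-32, 72, 149.5] tool [-10.6   9.2  54. ] rows 2 each [-5.32  4.58 27.  ]
[-9, 72, 130] tool [-16.1   1.9  25.4] rows 1 each [-16.06   1.91  25.45]
```

View pics/side1.png

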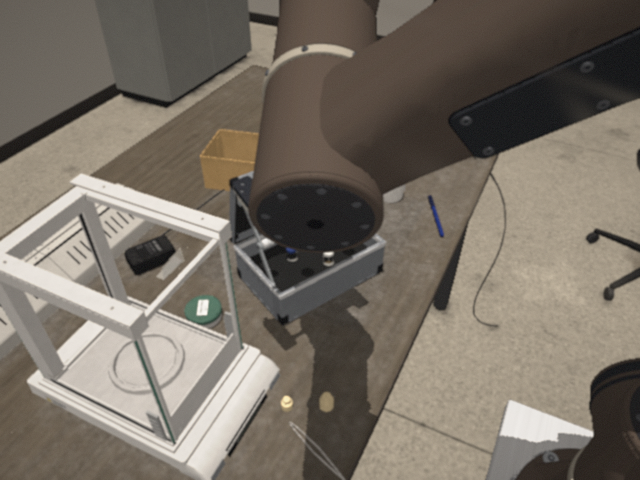

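View pics/wrist1.png

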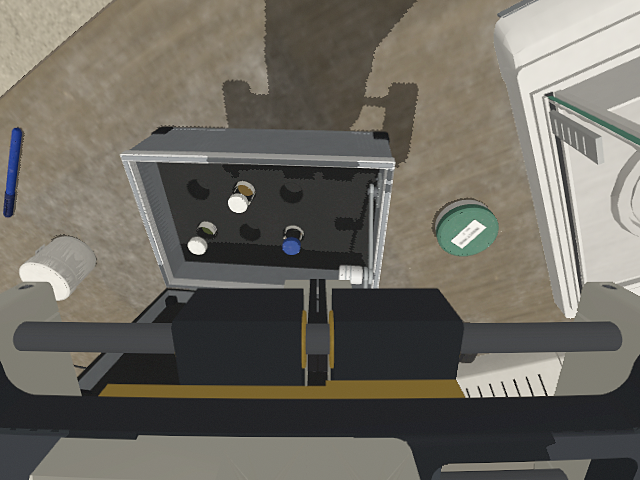

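The wrist view shows the pad at (352,273), just beside the thin closed fingertips near (318,285). Vials are standing. I'll project the expected points to check.

```bash
cat > wproj.py <<'E'
from st import *
wp=imaging.camera_params('wrist'); T=np.linalg.inv(wp['tool_from_camera']); kk,dd=K(wp)
def wpix(Ptool):
    c=T[:3,:3]@np.array(Ptool,float)+T[:3,3]
    return cv2.projectPoints(c.reshape(1,1,3),np.zeros(3),np.zeros(3),kk,dd)[0].ravel().round(1),c[2].round(0)
E
python3 - <<'E'
from wproj import *
for P in [(0,0,0),(-9.5,21,0),(-9.5,-21,0),(9.5,10,0),(9.5,-10,0),(9.5,0,0),(9.5,21,-20)]: print(P,wpix(P))
for P in [(6,79,128),(6,89,128),(6,99,128),(6,89,136),(-80,120,85),(-80,-120,85)]: print('case',P,wpix(Mc.T@(np.array(P)-p)))
import cv2
im=cv2.imread('pics/wrist1.png'); cv2.imwrite('pics/wrist1c.png',cv2.resize(im[200:320,250:450],None,fx=4,fy=4,interpolation=cv2.INTER_CUBIC))
E
```

```text
6.32 [ 0.195  0.016 -0.605  0.371 -0.789 -2.469] [ 549.  -180.2  202. ] F [-0.2  0.7  0.4] w 0.5
case tcp [-56.6  69.2 202. ] tool axes(cols) in case
 [[-0.952  0.004  0.307]
 [-0.024  0.996 -0.086]
 [-0.306 -0.089 -0.948]]
(0, 0, 0) (array([316.8, 272.6]), np.float64(201.0))
(-9.5, 21, 0) (array([351.8, 287.2]), np.float64(204.0))
(-9.5, -21, 0) (array([281.9, 287.2]), np.float64(204.0))
(9.5, 10, 0) (array([334. , 257.6]), np.float64(198.0))
(9.5, -10, 0) (array([299.7, 257.6]), np.float64(198.0))
(9.5, 0, 0) (array([316.9, 257.6]), np.float64(198.0))
(9.5, 21, -20) (array([356.6, 271.1]), np.float64(179.0))
case (6, 79, 128) (array([335.9, 271.6]), np.float64(297.0))
case (6, 89, 128) (array([347.4, 272.2]), np.float64(296.0))
case (6, 99, 128) (array([358.9, 272.9]), np.float64(295.0))
case (6, 89, 136) (array([347.2, 278.4]), np.float64(289.0))
case (-80, 120, 85) (array([390.9, 160.9]), np.float64(279.0))
case (-80, -120, 85) (array([116.3, 153.1]), np.float64(297.0))
```

View pics/wrist1c.png

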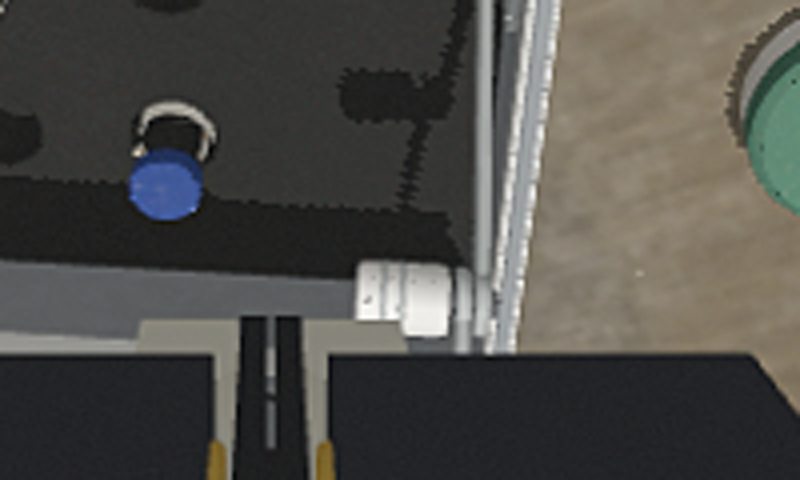

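Run:
```python
from wproj import *
im,dp=imaging.camera('wrist'); g=grid(wp)
Tc=wp['tool_from_camera']
for u,v in [(318,281),(318,284),(318,286),(312,282),(323,282),(300,282),(300,286),(340,284),(290,284),(346,284),(318,300),(318,320),(270,300),(370,300),(270,340)]:
    d=dp[v,u]; c=np.array([g[v,u,0]*d,g[v,u,1]*d,d]); print((u,v),d.round(),(Tc[:3,:3]@c+Tc[:3,3]).round(1))
```

```text
6.32 [ 0.195  0.016 -0.605  0.371 -0.789 -2.469] [ 549.  -180.2  202. ] F [-0.2  0.7  0.4] w 0.5
case tcp [-56.6  69.2 202. ] tool axes(cols) in case
 [[-0.952  0.004  0.307]
 [-0.024  0.996 -0.086]
 [-0.306 -0.089 -0.948]]
(318, 281) 390.0 [-84.3   1.2 171.6]
(318, 284) 386.0 [-86.1   1.2 167.4]
(318, 286) 384.0 [-87.2   1.2 164.4]
(312, 282) 168.0 [  8.5  -2.4 -31.5]
(323, 282) 169.0 [  8.3   3.1 -31. ]
(300, 282) 166.0 [  9.4  -8.2 -33.3]
(300, 286) 161.0 [  9.8  -8.  -38.8]
(340, 284) 162.0 [ 10.2  11.1 -37.3]
(290, 284) 164.0 [  9.5 -12.9 -36. ]
(346, 284) 162.0 [ 10.3  14.  -37.5]
(318, 300) 374.0 [-97.4   1.2 150.4]
(318, 320) 361.0 [-111.7    1.2  132.4]
(270, 300) 89.0 [  37.6  -12.3 -105.5]
(370, 300) 90.0 [  37.2   14.2 -104.8]
(270, 340) 80.0 [  32.8  -11.  -116.4]
```

The wrist depth suggests the finger faces end 31 mm short of the TCP. I'll cross-check against the scene-camera cloud from the start pose and another one now.

Run:
```python
from h import *
from scipy.spatial.transform import Rotation as R
def rep(w,pos,q):
    M=R.from_quat(q,scalar_first=True).as_matrix(); t=(w-np.array(pos))@M
    x,y,z=t[...,0],t[...,1],t[...,2]
    m=(abs(x)<60)&(abs(y)<100)&(z>-80)&(z<20); s=t[m]
    print(m.sum())
    for lo in range(-80,20,10):
        b=s[(s[:,2]>=lo)&(s[:,2]<lo+10)]
        if len(b): print(lo,len(b),'x',b[:,0].min().round(),b[:,0].max().round(),'y',b[:,1].min().round(),b[:,1].max().round())
rep(np.load('scene.npy'),[287.75,-610,197.5],[-2.48e-4,-.218545,.975826,8e-4])
im,w=cloud('scene'); cv2.imwrite('pics/scene2.png',im); s=r.read_state(); rep(w,s['ee_pos'],s['tcp_rot'])
im,w=cloud('side'); rep(w,s['ee_pos'],s['tcp_rot'])
```

```text
121
-80 18 x -2.0 8.0 y -49.0 44.0
-70 10 x -6.0 11.0 y -55.0 -45.0
-60 19 x -9.0 12.0 y -56.0 -45.0
-50 35 x -9.0 12.0 y -60.0 54.0
-40 35 x -2.0 12.0 y -60.0 59.0
-30 4 x 5.0 9.0 y -45.0 46.0
0
0
```

View pics/scene2.png

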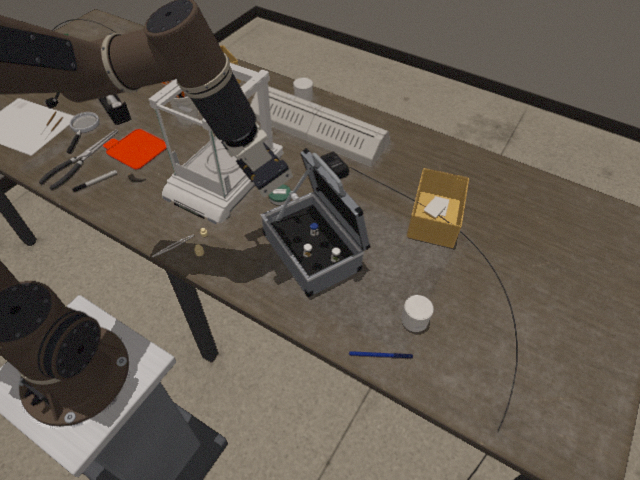

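All three views agree: the finger tips really end at about tool z = -28, i.e. 28 mm short of the reported TCP, and the body is shifted likewise. I'll plan with the tip at -28 and feel for contact as I go.

```bash
python3 wp.py '[[-45,77.5,150],[-23.2,77.5,123],[-0.4,77.5,103.6]]'
```

```text
6.47 [ 0.196  0.016 -0.606  0.371 -0.788 -2.47 ] [ 548.7 -180.   201.5] F [-0.8 -0.4  0.4] w 0.5
case tcp [-56.9  69.2 201.5] tool axes(cols) in case
 [[-0.952  0.004  0.307]
 [-0.024  0.996 -0.086]
 [-0.306 -0.089 -0.948]]
[-45, 77.5, 150] tool [ 4.2 12.9 51.7] rows 2 each [ 2.09  6.43 25.87]
[-23.2, 77.5, 123] tool [-12.5   2.5  32.3] rows 1 each [-12.5    2.49  32.28]
[-0.4, 77.5, 103.6] tool [-15.8   1.8  25.4] rows 1 each [-15.77   1.81  25.38]
```

Call:
play_rows(
  rows=[
    [1,3,12,0],
    [1,3,13,0],
    [1,3,13,0],
    [1,3,13,0],
    [-3,0.6,8,0],
    [-3,0.6,8,0],
    [-3,0.6,8,0],
    [-3,0.6,8,0],
    [0,0,0,0],
    [0,0,0,0],
  ],
)

```text
t: 7.3
ee_pos: [580.4, -189.0, 121.5]
tcp_rot: [0.139, 0.226, 0.961, -0.08]
ft_force: [0.2, 0.8, -0.1]
grip_width: 0.4
```

```bash
python3 wp.py '[[-0.4,77.5,103.6]]'
python3 - <<'E'
from h import *
for n,(a,b,c,d) in dict(side=(190,290,220,330),scene=(150,250,230,350),wrist=(200,320,250,450)).items():
    p,_=imaging.camera(n); cv2.imwrite(f'pics/{n}3.png',cv2.resize(p[a:b,c:d],None,fx=4,fy=4,interpolation=cv2.INTER_CUBIC))
E
```

```text
7.3 [ 0.146  0.154 -0.684  0.469 -0.58  -2.554] [ 580.4 -189.   121.5] F [ 0.2  0.8 -0.1] w 0.4
case tcp [-24.6  75.5 121.5] tool axes(cols) in case
 [[-0.953  0.004  0.304]
 [-0.024  0.996 -0.088]
 [-0.303 -0.091 -0.949]]
[-0.4, 77.5, 103.6] tool [-17.7   3.7  24.2] rows 1 each [-17.66   3.71  24.16]
```

View pics/side3.png

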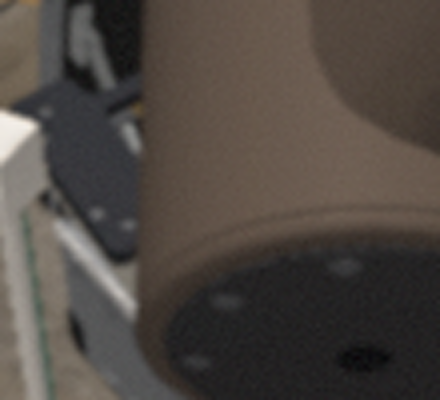

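View pics/scene3.png

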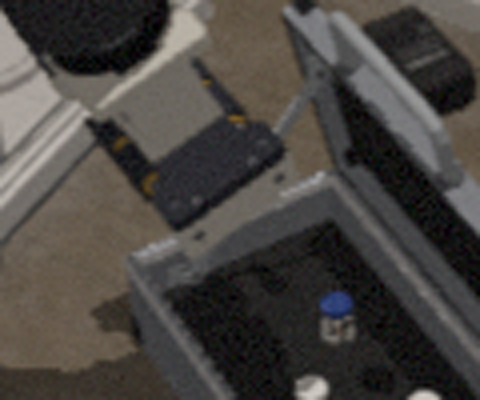

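View pics/wrist3.png

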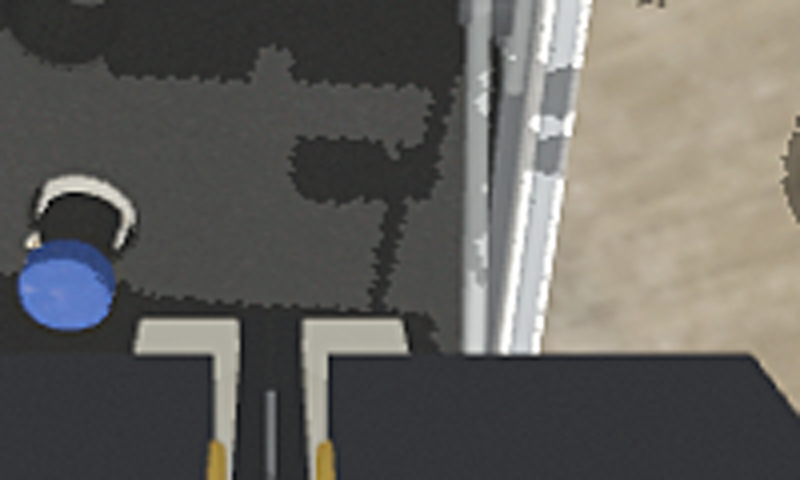

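The pad is now hidden behind the fingers in all views, as planned. I'll advance along the push direction in small steps and watch the force.

Call:
play_rows(
  rows=[
    [-2.6,0.8,4.2,0],
    [-2.6,0.8,4.2,0],
    [-2.6,0.8,4.2,0],
    [-2.6,0.8,4.2,0],
    [0,0,0,0],
    [0,0,0,0],
  ],
)

```text
t: 7.95
ee_pos: [594.6, -193.9, 108.2]
tcp_rot: [0.139, 0.226, 0.961, -0.08]
ft_force: [-0.6, 0.1, 0.8]
grip_width: 0.3
```

Call:
play_rows(
  rows=[
    [-1,0,1.7,0],
    [-1,0,1.7,0],
    [-1,0,1.7,0],
    [0,0,0,0],
    [0,0,0,0],
  ],
)

```text
t: 8.37
ee_pos: [598.5, -196.1, 104.8]
tcp_rot: [0.139, 0.225, 0.961, -0.08]
ft_force: [-0.6, 0.1, 0.5]
grip_width: 0.6
```

Call:
play_rows(
  rows=[
    [-1,0,1.7,0],
    [-1,0,1.7,0],
    [-1,0,1.7,0],
    [0,0,0,0],
    [0,0,0,0],
  ],
)

```text
t: 8.78
ee_pos: [602.2, -198.4, 100.8]
tcp_rot: [0.139, 0.225, 0.961, -0.08]
ft_force: [-0.5, 0.2, -0.3]
grip_width: 0.6
```

```bash
python3 st.py
```

```text
8.78 [ 0.115  0.214 -0.671  0.499 -0.528 -2.561] [ 602.2 -198.4  100.8] F [-0.5  0.2 -0.3] w 0.6
case tcp [ -0.9  77.1 100.8] tool axes(cols) in case
 [[-0.953  0.004  0.304]
 [-0.024  0.996 -0.088]
 [-0.303 -0.091 -0.949]]
```

Call:
play_rows(
  rows=[
    [-1,0,1.7,0],
    [-1,0,1.7,0],
    [0,0,0,0],
    [0,0,0,0],
  ],
)

```text
t: 9.12
ee_pos: [604.7, -200.0, 98.1]
tcp_rot: [0.139, 0.225, 0.961, -0.08]
ft_force: [1.9, -0.4, -0.1]
grip_width: 0.5
```

Call:
play_rows(
  rows=[
    [-1,0,1.7,0],
    [-1,0,1.7,0],
    [0,0,0,0],
    [0,0,0,0],
  ],
)

```text
t: 9.45
ee_pos: [607.2, -201.5, 95.5]
tcp_rot: [0.139, 0.225, 0.961, -0.08]
ft_force: [-0.1, -0.1, 0.3]
grip_width: 0.5
```

```bash
python3 st.py;  python3 - <<'E'
from h import *
for n,(a,b,c,d) in dict(scene=(150,250,230,350),wrist=(200,320,250,450)).items():
    p,_=imaging.camera(n); cv2.imwrite(f'pics/{n}4.png',cv2.resize(p[a:b,c:d],None,fx=4,fy=4,interpolation=cv2.INTER_CUBIC))
E
```

```text
9.45 [ 0.106  0.228 -0.668  0.507 -0.515 -2.562] [ 607.2 -201.5   95.5] F [-0.1 -0.1  0.3] w 0.5
case tcp [ 5.  76.6 95.5] tool axes(cols) in case
 [[-0.953  0.004  0.304]
 [-0.024  0.996 -0.088]
 [-0.303 -0.091 -0.949]]
```

View pics/scene4.png

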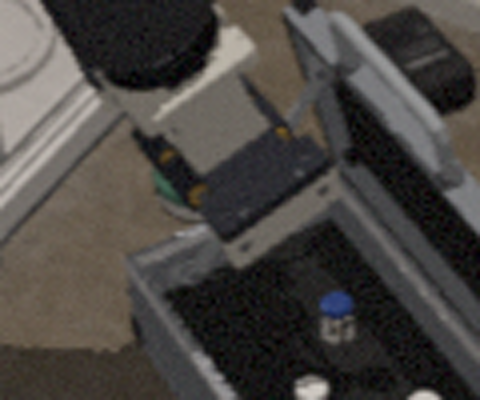

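View pics/wrist4.png

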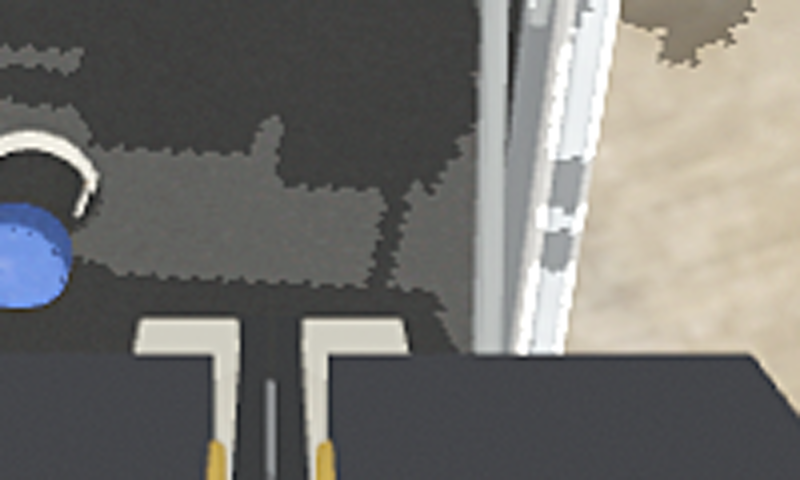

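No contact yet. I'll check the tool's real extent with the scene cloud and a close overlay of expected points.

Run:
```python
from wproj import *
im,w=cloud('scene')
t=(w-s['ee_pos'])@M
x,y,z=t[...,0],t[...,1],t[...,2]
m=(abs(x)<70)&(abs(y)<110)&(z>-170)&(z<15)
for lo in range(-170,15,10):
    b=t[m&(z>=lo)&(z<lo+10)]
    if len(b)>2: print(lo,len(b),'x',np.percentile(b[:,0],[5,95]).round(),'y',np.percentile(b[:,1],[5,95]).round())
big=cv2.resize(im[150:250,230:350],None,fx=6,fy=6,interpolation=cv2.INTER_CUBIC)
def pt(Pt,col,l):
    P=s['ee_pos']+M@np.array(Pt,float); u,v=proj('scene',P)[0]
    q=(int((u-230)*6),int((v-150)*6)); cv2.circle(big,q,4,col,-1); cv2.putText(big,l,q,0,.5,col,1)
for z0 in (0,-30,-66,-98): pt((0,0,z0),(0,0,255),str(z0)); pt((0,16,z0),(0,255,0),''); pt((0,-16,z0),(0,255,0),'')
u,v=proj('scene',toworld(np.array([6,91,128.])))[0]; cv2.circle(big,(int((u-230)*6),int((v-150)*6)),5,(255,255,0),2)
cv2.imwrite('pics/scene5.png',big)
```

```text
9.55 [ 0.106  0.228 -0.668  0.507 -0.515 -2.562] [ 607.2 -201.5   95.6] F [0.3 0.1 0.2] w 0.9
case tcp [ 5.  76.6 95.6] tool axes(cols) in case
 [[-0.953  0.004  0.304]
 [-0.024  0.996 -0.088]
 [-0.303 -0.091 -0.949]]
-170 70 x [-20.  21.] y [-51. -40.]
-160 66 x [-21.  21.] y [-51. -46.]
-150 96 x [-22.  24.] y [-92. -20.]
-140 541 x [-34.  34.] y [-97. -41.]
-130 120 x [-36.  36.] y [-97.  33.]
-120 214 x [-38.  37.] y [-92.  29.]
-110 123 x [-37.  37.] y [-90.  78.]
-100 54 x [-34.  36.] y [-89.  80.]
-80 6 x [-70. -62.] y [17. 21.]
-70 14 x [-69. -54.] y [18. 22.]
-60 12 x [-63. -52.] y [19. 23.]
-20 20 x [47. 69.] y [38. 46.]
-10 45 x [28. 67.] y [32. 45.]
0 50 x [28. 66.] y [31. 45.]
10 24 x [31. 67.] y [32. 45.]
```

View pics/scene5.png

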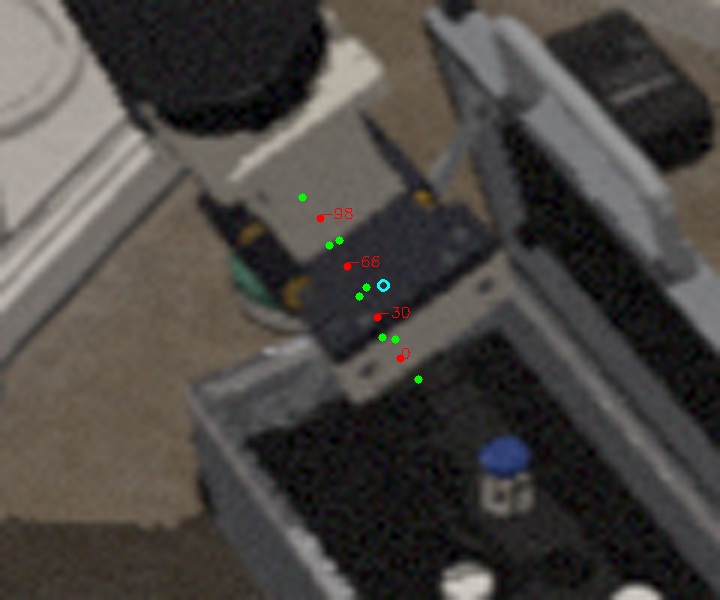

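The body starts at tool z≈-97 instead of -66, so the tip is at about -31. That puts the tip at pad height, and contact is due. I'll push on in small steps.

Call:
play_rows(
  rows=[
    [-1,0,1.7,0],
    [-1,0,1.7,0],
    [0,0,0,0],
  ],
)

```text
t: 9.85
ee_pos: [609.9, -203.1, 92.8]
tcp_rot: [0.139, 0.225, 0.961, -0.08]
ft_force: [0.3, 0.4, -0.0]
grip_width: 0.7
```

Call:
play_rows(
  rows=[
    [-1,0,1.7,0],
    [-1,0,1.7,0],
    [0,0,0,0],
  ],
)

```text
t: 10.1
ee_pos: [612.4, -204.7, 90.1]
tcp_rot: [0.139, 0.225, 0.961, -0.08]
ft_force: [-0.0, 0.5, 1.2]
grip_width: 0.7
```

Call:
play_rows(
  rows=[
    [-1,0,1.7,0],
    [-1,0,1.7,0],
    [0,0,0,0],
  ],
)

```text
t: 10.35
ee_pos: [614.9, -206.2, 87.5]
tcp_rot: [0.139, 0.225, 0.961, -0.08]
ft_force: [-0.9, 0.1, -0.1]
grip_width: 0.4
```

Run:
```python
from wproj import *
im,w=cloud('scene'); q=tocase(w)
x,y,z=q[...,0],q[...,1],q[...,2]
h=(z>262)&(z<310)&(abs(y)<70)&(x>0)&(x<90); print('handle',q[h].mean(0).round(1),np.percentile(q[h],[2,98],axis=0).round(1))
cv2.imwrite('pics/scene6.png',cv2.resize(im[150:250,230:350],None,fx=6,fy=6,interpolation=cv2.INTER_CUBIC))
```

```text
10.35 [ 0.093  0.25  -0.663  0.52  -0.496 -2.565] [ 614.9 -206.2   87.5] F [-0.9  0.1 -0.1] w 0.4
case tcp [13.9 75.9 87.5] tool axes(cols) in case
 [[-0.953  0.004  0.304]
 [-0.024  0.996 -0.088]
 [-0.303 -0.091 -0.949]]
handle [ 32.4  -8.3 285.5] [[ 27.9 -58.8 264.7]
 [ 39.2  54.9 292.1]]
```

View pics/scene6.png

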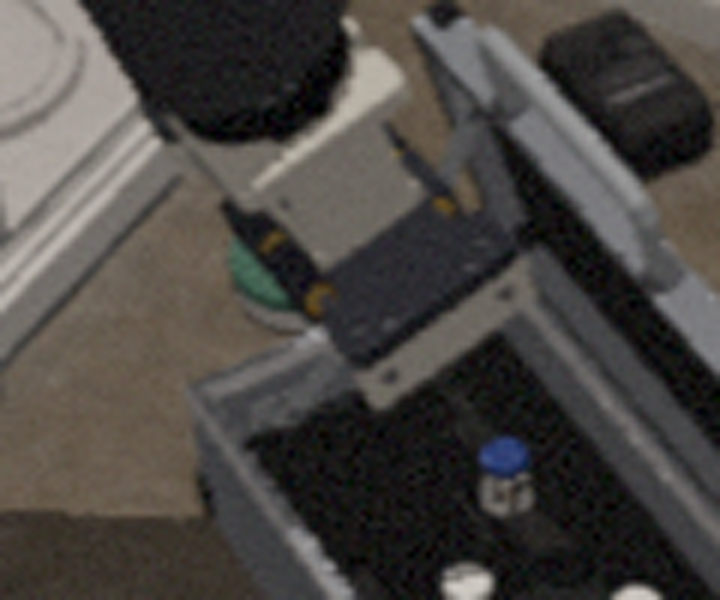

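The lid handle moved 7 mm forward, so the stay has broken with hardly any force. I'll hold briefly, retreat and look.

Call:
play_rows(
  rows=[
    [0,0,0,0],
    [0,0,0,0],
    [0,0,0,0],
    [4,-1,-7,0],
    [10,-1,-20,0],
    [12,-1,-30,0],
    [12,0,-40,0],
    [12,-20,-40,0],
    [12,-35,-40,0],
    [10,-35,-40,0],
    [10,-35,-40,0],
    [10,-35,-30,0],
  ],
  claw=0,
)

```text
t: 11.4
ee_pos: [424.0, -235.1, 316.1]
tcp_rot: [0.14, 0.225, 0.961, -0.079]
ft_force: [1.1, -1.6, 0.8]
grip_width: 74.6
```

Run:
```python
from wproj import *
im,w=cloud('scene'); q=tocase(w)
x,y,z=q[...,0],q[...,1],q[...,2]
h=(z>262)&(z<310)&(abs(y)<70)&(x>0)&(x<90); print('handle',q[h].mean(0).round(1),np.percentile(q[h],[2,98],axis=0).round(1))
cv2.imwrite('pics/scene7.png',im[100:350,150:500])
im,_=imaging.camera('side'); cv2.imwrite('pics/side7.png',im)
im,_=imaging.camera('wrist'); cv2.imwrite('pics/wrist7.png',im)
```

```text
11.4 [ 0.115 -0.252 -0.536  0.275 -1.086 -2.249] [ 424.  -235.1  316.1] F [ 1.1 -1.6  0.8] w 74.6
case tcp [-143.   -36.5  316.1] tool axes(cols) in case
 [[-0.952  0.002  0.306]
 [-0.025  0.996 -0.085]
 [-0.305 -0.089 -0.948]]
handle [ 32.3  -7.9 285.5] [[ 27.7 -58.7 263.4]
 [ 39.2  54.4 292. ]]
```

View pics/scene7.png

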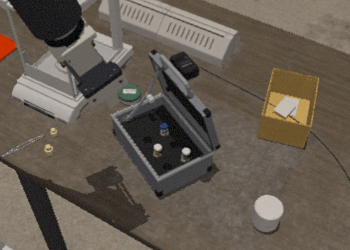

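View pics/wrist7.png

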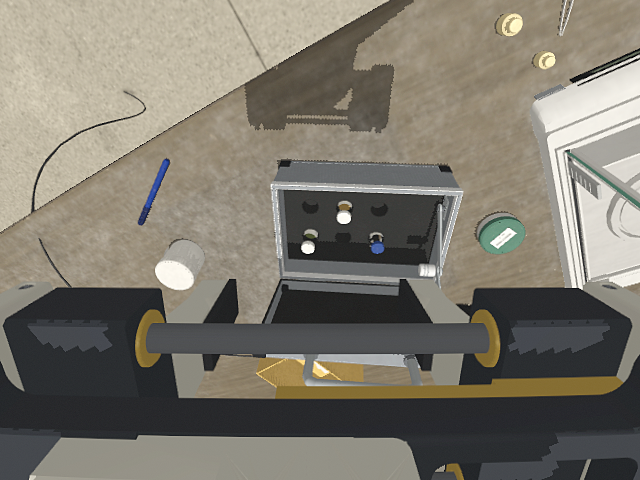

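The wrist view shows the white pad at (428,270), all vials standing and the lid still up. I'll verify the pad shift by intersecting its ray with the pad's y-plane, and plan the handle grasp.

Run:
```python
from wproj import *
n=cv2.undistortPoints(np.array([[[428.,270.]]]),kk,dd)[0,0]; Tc=wp['tool_from_camera']
o=p+Mc@Tc[:3,3]; d=Mc@(Tc[:3,:3]@np.array([n[0],n[1],1]))
for yy in (88,91): print('pad at y',yy,(o+d*(yy-o[1])/d[1]).round(1))
# handle model
for a in (1.33,1.295,1.28): print(a,80-205*np.cos(a)+10*np.sin(a),85+205*np.sin(a)+10*np.cos(a))
im,_=imaging.camera('scene'); cv2.imwrite('pics/scene8.png',cv2.resize(im[130:260,240:380],None,fx=5,fy=5,interpolation=cv2.INTER_CUBIC))
```

```text
11.55 [ 0.113 -0.253 -0.537  0.276 -1.083 -2.252] [ 424.7 -235.9  316.9] F [ 0.7  0.7 -1. ] w 84.9
case tcp [-142.   -36.9  316.9] tool axes(cols) in case
 [[-0.951  0.005  0.31 ]
 [-0.022  0.996 -0.084]
 [-0.309 -0.087 -0.947]]
pad at y 88 [  8.4  88.  130.3]
pad at y 91 [ 16.1  91.  121.2]
1.33 40.82389282529721 286.4701780081513
1.295 33.79786909536582 284.9759062984115
1.28 30.803540628341366 284.26040345561063
```

View pics/scene8.png

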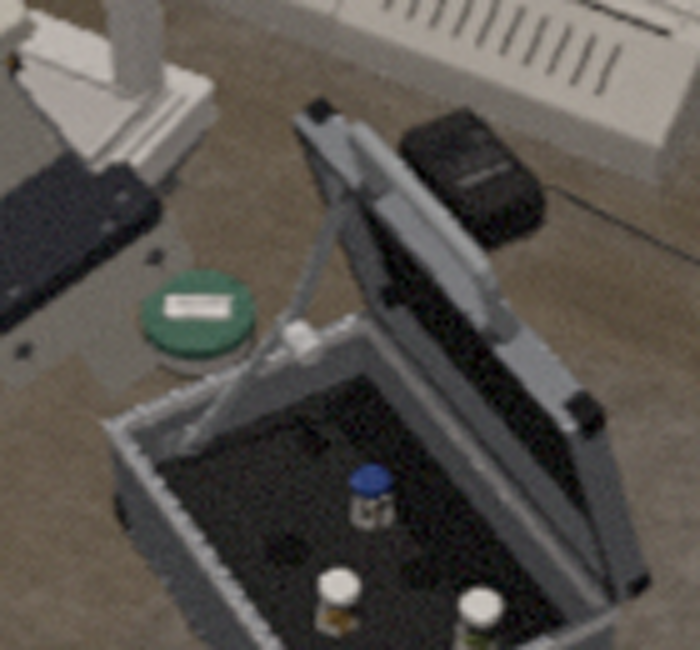

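The stay is visibly bent and the lid stands at about 1.295 rad. I turn the tool -90° so the jaws open across the bar.

Call:
play_rows(
  rows=[
    [0,0,-5,-7],
    [0,0,-5,-7],
    [0,0,-5,-7],
    [0,0,-5,-7],
    [0,0,-5,-7],
    [0,0,-5,-7],
    [0,0,-5,-7],
    [0,0,-5,-7],
    [0,0,-5,-7],
    [0,0,-5,-7],
    [0,0,-5,-7],
    [0,0,-5,-7],
  ],
)

```text
t: 12.6
ee_pos: [411.7, -221.8, 369.1]
tcp_rot: [0.048, -0.479, 0.863, -0.152]
ft_force: [0.1, 0.1, -0.0]
grip_width: 87.5
```

Call:
play_rows(
  rows=[
    [0,0,0,-5],
    [0,0,0,0],
    [0,0,0,0],
  ],
)

```text
t: 12.85
ee_pos: [411.7, -222.0, 369.2]
tcp_rot: [0.043, -0.512, 0.844, -0.154]
ft_force: [0.2, -0.5, -0.1]
grip_width: 87.6
```

```bash
python3 wp.py '[[27.6,1.7,304],[49.3,-4.2,237.6]]'
```

```text
12.85 [ 0.165 -0.293 -0.446  0.269 -1.232 -0.712] [ 411.7 -222.   369.2] F [ 0.2 -0.5 -0.1] w 87.6
case tcp [-159.9  -30.4  369.2] tool axes(cols) in case
 [[-0.022 -0.953  0.302]
 [-0.996 -0.005 -0.088]
 [ 0.086 -0.303 -0.949]]
[27.6, 1.7, 304] tool [ -41.8 -159.1  115.8] rows 6 each [ -6.96 -26.51  19.3 ]
[49.3, -4.2, 237.6] tool [-0.3 -0.5 70.1] rows 2 each [-0.14 -0.26 35.05]
```

Call:
play_rows(
  rows=[
    [-4,-15,11,0],
    [-8,-30,22,0],
    [-8,-30,22,0],
    [-8,-30,22,0],
    [-8,-30,22,0],
    [-5.8,-24,16.8,0],
    [0,0,0,0],
    [0,0,0,0],
  ],
)

```text
t: 13.52
ee_pos: [593.8, -278.7, 301.9]
tcp_rot: [0.041, -0.512, 0.844, -0.153]
ft_force: [-1.3, -0.6, -0.4]
grip_width: 87.6
```

```bash
python3 wp.py '[[27.6,1.7,304],[49.3,-4.2,237.6]]'
python3 - <<'E'
from wproj import *
im,_=imaging.camera('wrist')
for P in [(33.8,0,285),(33.8,45,285),(33.8,-45,285)]:
    u=wpix(Mc.T@(np.array(P)-p))[0]; print(u); cv2.circle(im,tuple(int(a) for a in u),4,(0,0,255),-1)
cv2.imwrite('pics/wrist9.png',im)
E
```

```text
13.52 [-0.011  0.086 -0.258  0.255 -1.007 -0.583] [ 593.8 -278.7  301.9] F [-1.3 -0.6 -0.4] w 87.6
case tcp [ 28.1   1.7 301.9] tool axes(cols) in case
 [[-0.023 -0.954  0.299]
 [-0.996 -0.004 -0.09 ]
 [ 0.087 -0.3   -0.95 ]]
[27.6, 1.7, 304] tool [ 0.2 -0.2 -2.1] rows 1 each [ 0.18 -0.15 -2.12]
[49.3, -4.2, 237.6] tool [-0.4 -0.8 70.1] rows 2 each [-0.2  -0.38 35.05]
13.52 [-0.011  0.086 -0.258  0.255 -1.007 -0.583] [ 593.8 -278.7  301.9] F [-1.3 -0.6 -0.4] w 87.6
case tcp [ 28.1   1.7 301.9] tool axes(cols) in case
 [[-0.023 -0.954  0.299]
 [-0.996 -0.004 -0.09 ]
 [ 0.087 -0.3   -0.95 ]]
[318.2 262.7]
[317.9 327. ]
[318.6 192.4]
```

View pics/wrist9.png

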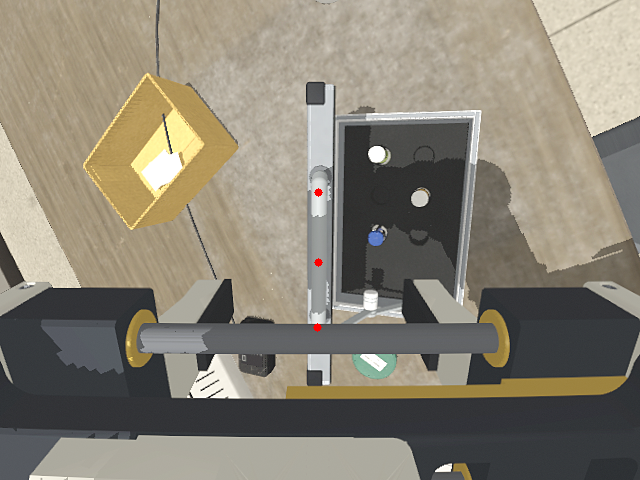

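The handle projects exactly onto the bar, centred between the jaws. Next I descend along the tool axis, watching the force.

Call:
play_rows(
  rows=[
    [0,0,10,0],
    [0,0,15,0],
    [0,0,15,0],
    [0,0,10,0],
    [0,0,5,0],
    [0,0,0,0],
  ],
)

```text
t: 14.07
ee_pos: [605.5, -290.4, 252.5]
tcp_rot: [0.043, -0.513, 0.844, -0.154]
ft_force: [0.1, 0.0, 0.0]
grip_width: 87.4
```

Call:
play_rows(
  rows=[
    [0,0,6,0],
    [0,0,6,0],
    [0,0,2,0],
    [0,0,0,0],
    [0,0,0,0],
  ],
)

```text
t: 14.48
ee_pos: [609.5, -293.5, 240.2]
tcp_rot: [0.043, -0.513, 0.843, -0.154]
ft_force: [-0.1, 0.2, -0.1]
grip_width: 87.6
```

Run:
```python
from wproj import *
im,dp=imaging.camera('wrist'); cv2.imwrite('pics/wrist10.png',im)
P=np.array((33.8,0,285)); t=Mc.T@(P-p); print('bar in tool',t.round(1)); print(wpix(t))
```

```text
14.48 [-0.041  0.147 -0.334  0.276 -0.861 -0.594] [ 609.5 -293.5  240.2] F [-0.1  0.2 -0.1] w 87.6
case tcp [ 48.8  -4.3 240.2] tool axes(cols) in case
 [[-0.02  -0.952  0.304]
 [-0.996 -0.007 -0.088]
 [ 0.085 -0.305 -0.949]]
bar in tool [ -0.2   0.6 -47.4]
(array([320.6, 315.6]), np.float64(156.0))
```

View pics/wrist10.png

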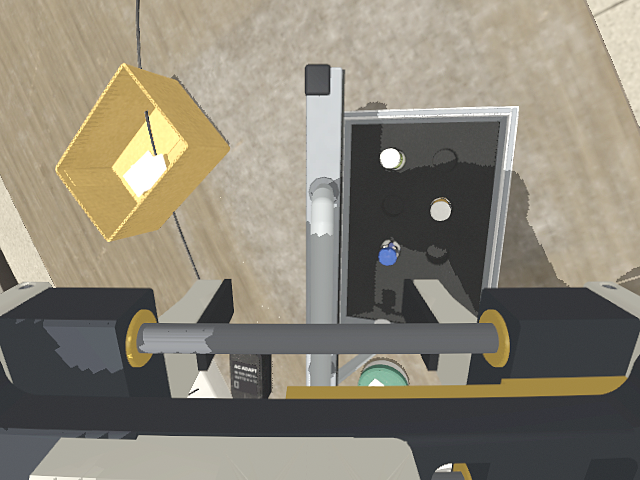

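The bar lies between the jaws, so I close gently.

Call:
play_rows(
  rows=[
    [0,0,0,0],
    [0,0,0,0],
    [0,0,0,0],
    [0,0,0,0],
    [0,0,0,0],
    [0,0,0,0],
    [0,0,0,0],
    [0,0,0,0],
    [0,0,0,0],
    [0,0,0,0],
    [0,0,0,0],
    [0,0,0,0],
  ],
  claw=255,
  grip_force=15,
)

```text
t: 15.53
ee_pos: [609.5, -293.5, 240.1]
tcp_rot: [0.043, -0.513, 0.843, -0.154]
ft_force: [0.7, 0.7, -0.2]
grip_width: 13.4
```

```bash
cat > arc.py <<'E'
from st import *
import sys
# grip point = TCP + Mc@(0,y0,z0) ; follow arc
a0=float(sys.argv[1]); targets=[float(x) for x in sys.argv[2:]]
H=lambda a: np.array([80-205*np.cos(a)+10*np.sin(a),0,85+205*np.sin(a)+10*np.cos(a)])
t=Mc.T@(H(a0)*[1,0,1]-p*[1,0,1]); print('bar in tool (y,z)',t.round(1))
g=p-Mc@np.array([0,0,47.4]); 
print('angle from grip point', [round(float(k),3) for k in [np.arctan2(g[2]-85,80-g[0])-np.arctan2(10,205)]],'radius',np.hypot(g[2]-85,80-g[0]).round(1),'expect',np.hypot(205,10).round(1))
pa=H(a0)
for a in targets:
    d=Mc.T@(H(a)-pa); print(a,'tool d',d.round(2)); pa=H(a)
E
python3 arc.py 1.295 1.25 1.2 1.15 1.1 1.05 1.0 .95 .9 .85 .8 .75 .7
```

```text
15.53 [-0.041  0.147 -0.334  0.276 -0.86  -0.594] [ 609.5 -293.5  240.1] F [ 0.7  0.7 -0.2] w 13.4
case tcp [ 48.7  -4.3 240.1] tool axes(cols) in case
 [[-0.02  -0.952  0.304]
 [-0.996 -0.007 -0.087]
 [ 0.085 -0.305 -0.949]]
bar in tool (y,z) [  4.1   0.5 -47.1]
angle from grip point [1.298] radius 205.2 expect 205.2
1.25 tool d [-0.01  9.22 -0.56]
1.2 tool d [-0.06 10.26 -0.14]
1.15 tool d [-0.1  10.25  0.38]
1.1 tool d [-0.15 10.22  0.89]
1.05 tool d [-0.19 10.16  1.39]
1.0 tool d [-0.23 10.08  1.9 ]
0.95 tool d [-0.28  9.97  2.4 ]
0.9 tool d [-0.32  9.84  2.89]
0.85 tool d [-0.36  9.68  3.38]
0.8 tool d [-0.4   9.5   3.86]
0.75 tool d [-0.44  9.3   4.32]
0.7 tool d [-0.48  9.07  4.78]
```

Call:
play_rows(
  rows=[
    [0,0,0,0],
    [0,0,0,0],
    [0,0,0,0],
    [0,0,0,0],
    [0,0,0,0],
  ],
)

```text
t: 15.95
ee_pos: [609.3, -293.4, 240.0]
tcp_rot: [0.043, -0.513, 0.843, -0.154]
ft_force: [-1.8, 0.7, 0.4]
grip_width: 9.6
```

Gripped (9.6 mm on the 10 mm bar). Next I lower along the arc.

Call:
play_rows(
  rows=[
    [0,4.6,-0.3,0],
    [0,4.6,-0.3,0],
    [0,10.2,-0.1,0],
    [-0.1,10.2,0.4,0],
    [-0.1,10.2,0.9,0],
    [-0.2,10.2,1.4,0],
    [0,0,0,0],
    [0,0,0,0],
  ],
)

```text
t: 16.62
ee_pos: [567.1, -271.8, 223.3]
tcp_rot: [0.044, -0.513, 0.843, -0.155]
ft_force: [-1.2, 2.8, 2.1]
grip_width: 9.4
```

```bash
python3 arc.py 1.05 1.0 .95 .9 .85 .8 .75 .7 .65 .6 .55 .5 .45 .4 .35 .3 .25 .2 .15 .1 .05 0; python3 -c "
from h import *
im,w=cloud('scene'); cv2.imwrite('pics/scene11.png',im[100:350,180:500])"
```

```text
16.62 [-0.002  0.078 -0.464  0.301 -0.812 -0.66 ] [ 567.1 -271.8  223.3] F [-1.2  2.8  2.1] w 9.4
case tcp [  1.1  -4.3 223.3] tool axes(cols) in case
 [[-0.02  -0.952  0.305]
 [-0.996 -0.007 -0.087]
 [ 0.085 -0.305 -0.948]]
bar in tool (y,z) [  4.1   0.2 -46.6]
angle from grip point [1.051] radius 205.6 expect 205.2
1.0 tool d [-0.24 10.08  1.89]
0.95 tool d [-0.28  9.97  2.39]
0.9 tool d [-0.32  9.84  2.89]
0.85 tool d [-0.36  9.68  3.37]
0.8 tool d [-0.4   9.5   3.85]
0.75 tool d [-0.44  9.3   4.32]
0.7 tool d [-0.48  9.07  4.78]
0.65 tool d [-0.52  8.82  5.22]
0.6 tool d [-0.55  8.54  5.65]
0.55 tool d [-0.59  8.25  6.07]
0.5 tool d [-0.62  7.93  6.48]
0.45 tool d [-0.65  7.6   6.86]
0.4 tool d [-0.68  7.25  7.23]
0.35 tool d [-0.71  6.87  7.59]
0.3 tool d [-0.74  6.48  7.92]
0.25 tool d [-0.76  6.08  8.23]
0.2 tool d [-0.78  5.66  8.52]
0.15 tool d [-0.81  5.22  8.8 ]
0.1 tool d [-0.82  4.77  9.05]
0.05 tool d [-0.84  4.31  9.27]
0.0 tool d [-0.85  3.84  9.48]
```

View pics/scene11.png

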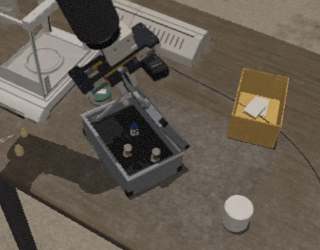

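Call:
play_rows(
  rows=[
    [-0.2,10.1,1.9,0],
    [-0.3,10,2.4,0],
    [-0.3,9.8,2.9,0],
    [-0.4,9.7,3.4,0],
    [-0.4,9.5,3.9,0],
    [-0.4,9.3,4.3,0],
    [-0.5,9.1,4.8,0],
    [0,0,0,0],
  ],
  grip_force=25,
)

```text
t: 17.33
ee_pos: [516.1, -245.7, 178.9]
tcp_rot: [0.044, -0.513, 0.843, -0.154]
ft_force: [-0.4, 2.7, -0.9]
grip_width: 9.4
```

```bash
python3 arc.py 0.7 0.65
```

```text
17.33 [ 0.051  0.015 -0.658  0.359 -0.702 -0.781] [ 516.1 -245.7  178.9] F [-0.4  2.7 -0.9] w 9.4
case tcp [-56.1  -4.1 178.9] tool axes(cols) in case
 [[-0.02  -0.952  0.304]
 [-0.996 -0.007 -0.087]
 [ 0.085 -0.305 -0.949]]
bar in tool (y,z) [  4.2  -0.4 -47.8]
angle from grip point [0.696] radius 204.8 expect 205.2
0.65 tool d [-0.51  8.81  5.23]
```

Call:
play_rows(
  rows=[
    [-0.5,8.8,5.2,0],
    [-0.6,8.5,5.7,0],
    [-0.6,8.3,6.1,0],
    [-0.6,7.9,6.5,0],
    [-0.6,7.6,6.9,0],
    [-0.7,7.3,7.2,0],
    [-0.4,3.5,3.8,0],
    [-0.4,3.4,3.8,0],
    [0,0,0,0],
  ],
)

```text
t: 18.08
ee_pos: [482.5, -228.4, 119.3]
tcp_rot: [0.043, -0.513, 0.843, -0.154]
ft_force: [3.1, 2.4, -2.4]
grip_width: 9.0
```

```bash
python3 arc.py 0.35 0.3; python3 -c "
from h import *
im,w=cloud('scene'); cv2.imwrite('pics/scene12.png',im[100:350,180:500])"
```

```text
18.08 [ 0.078  0.014 -0.85   0.476 -0.534 -0.946] [ 482.5 -228.4  119.3] F [ 3.1  2.4 -2.4] w 9.0
case tcp [-93.9  -4.  119.3] tool axes(cols) in case
 [[-0.02  -0.952  0.304]
 [-0.996 -0.007 -0.087]
 [ 0.085 -0.305 -0.949]]
bar in tool (y,z) [  4.2   0.6 -47.7]
angle from grip point [0.35] radius 204.4 expect 205.2
0.3 tool d [-0.74  6.48  7.92]
```

View pics/scene12.png

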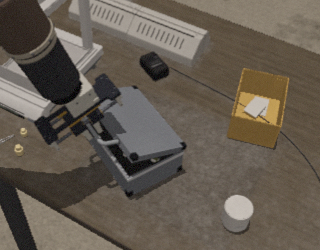

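Call:
play_rows(
  rows=[
    [-0.4,3.2,4,0],
    [-0.4,3.2,4,0],
    [-0.4,3,4.1,0],
    [-0.4,3,4.1,0],
    [-0.4,2.8,4.3,0],
    [-0.4,2.8,4.3,0],
    [-0.4,2.6,4.4,0],
    [-0.4,2.6,4.4,0],
    [0,0,0,0],
  ],
)

```text
t: 18.88
ee_pos: [471.7, -223.0, 79.6]
tcp_rot: [0.043, -0.513, 0.843, -0.154]
ft_force: [2.9, 5.9, -1.7]
grip_width: 8.5
```

```bash
python3 arc.py 0.15 0.1
```

```text
18.88 [ 0.053  0.05  -0.966  0.629 -0.397 -1.095] [ 471.7 -223.    79.6] F [ 2.9  5.9 -1.7] w 8.5
case tcp [-106.1   -4.1   79.6] tool axes(cols) in case
 [[-0.02  -0.953  0.304]
 [-0.996 -0.007 -0.087]
 [ 0.085 -0.304 -0.949]]
bar in tool (y,z) [  4.2   0.4 -48.2]
angle from grip point [0.146] radius 204.3 expect 205.2
0.1 tool d [-0.83  4.77  9.05]
```

Call:
play_rows(
  rows=[
    [-0.4,2.4,4.5,0],
    [-0.4,2.4,4.5,0],
    [-0.4,2.2,4.6,0],
    [0,0,0,0],
  ],
)

```text
t: 19.22
ee_pos: [469.3, -221.9, 64.5]
tcp_rot: [0.043, -0.513, 0.843, -0.154]
ft_force: [1.7, 6.8, -0.8]
grip_width: 8.9
```

```bash
python3 arc.py 0.075 0.05 0.025 0 -0.02
```

```text
19.22 [ 0.023  0.069 -1.013  0.731 -0.337 -1.176] [ 469.3 -221.9   64.5] F [ 1.7  6.8 -0.8] w 8.9
case tcp [-108.6   -4.2   64.5] tool axes(cols) in case
 [[-0.02  -0.953  0.304]
 [-0.996 -0.007 -0.087]
 [ 0.085 -0.304 -0.949]]
bar in tool (y,z) [  4.2   0.4 -48. ]
angle from grip point [0.071] radius 204.5 expect 205.2
0.05 tool d [-0.42  2.09  4.66]
0.025 tool d [-0.43  1.98  4.72]
0.0 tool d [-0.43  1.86  4.76]
-0.02 tool d [-0.35  1.4   3.84]
```

Call:
play_rows(
  rows=[
    [-0.2,1,2.3,0],
    [-0.2,1,2.3,0],
    [0,0,0,0],
  ],
)

```text
t: 19.47
ee_pos: [468.9, -221.8, 60.7]
tcp_rot: [0.042, -0.513, 0.844, -0.152]
ft_force: [-6.7, 13.8, -0.8]
grip_width: 9.4
```

```bash
python3 arc.py 0.05 0.025 0 -0.02
```

```text
19.47 [ 0.017  0.076 -1.017  0.742 -0.328 -1.185] [ 468.9 -221.8   60.7] F [-6.7 13.8 -0.8] w 9.4
case tcp [-109.    -4.2   60.7] tool axes(cols) in case
 [[-0.02  -0.954  0.3  ]
 [-0.996 -0.006 -0.087]
 [ 0.085 -0.301 -0.95 ]]
bar in tool (y,z) [  4.1   1.1 -46.8]
angle from grip point [0.053] radius 204.3 expect 205.2
0.025 tool d [-0.42  1.96  4.72]
0.0 tool d [-0.43  1.84  4.77]
-0.02 tool d [-0.34  1.39  3.85]
```

Call:
play_rows(
  rows=[
    [0,1.2,2.5,0],
    [0,1.2,2.5,0],
    [0,0,0,0],
  ],
)

```text
t: 19.72
ee_pos: [468.6, -221.9, 56.9]
tcp_rot: [0.041, -0.513, 0.844, -0.15]
ft_force: [-27.2, 34.9, 0.3]
grip_width: 9.1
```

```bash
python3 arc.py 0.03 0.025 0 -0.02
```

```text
19.72 [ 0.014  0.084 -1.017  0.742 -0.322 -1.184] [ 468.6 -221.9   56.9] F [-27.2  34.9   0.3] w 9.1
case tcp [-109.3   -4.5   56.9] tool axes(cols) in case
 [[-0.021 -0.955  0.295]
 [-0.996 -0.005 -0.086]
 [ 0.084 -0.296 -0.952]]
bar in tool (y,z) [  4.    1.6 -46.6]
angle from grip point [0.035] radius 203.9 expect 205.2
0.025 tool d [-0.08  0.38  0.95]
0.0 tool d [-0.42  1.81  4.78]
-0.02 tool d [-0.34  1.36  3.86]
```

Joint 3 is at its limit and tool tilt is being traded, so the bar is getting pressed rearwards. I'll relieve that by moving forward.

Call:
play_rows(
  rows=[
    [-0.5,2,0,0],
    [0,0,0,0],
  ],
)

```text
t: 19.88
ee_pos: [468.4, -221.5, 57.9]
tcp_rot: [0.041, -0.513, 0.844, -0.15]
ft_force: [0.1, 4.3, -1.6]
grip_width: 9.2
```

```bash
python3 arc.py 0.03 0.025 0 -0.02
```

```text
19.88 [ 0.017  0.082 -1.016  0.738 -0.325 -1.181] [ 468.4 -221.5   57.9] F [ 0.1  4.3 -1.6] w 9.2
case tcp [-109.6   -4.2   57.9] tool axes(cols) in case
 [[-0.02  -0.955  0.296]
 [-0.996 -0.006 -0.087]
 [ 0.085 -0.296 -0.951]]
bar in tool (y,z) [  4.    1.5 -45.6]
angle from grip point [0.039] radius 204.4 expect 205.2
0.025 tool d [-0.08  0.38  0.95]
0.0 tool d [-0.43  1.82  4.78]
-0.02 tool d [-0.34  1.37  3.86]
```

Call:
play_rows(
  rows=[
    [-0.2,1.5,2,0],
    [-0.2,1.5,2,0],
    [0,0,0,0],
  ],
)

```text
t: 20.13
ee_pos: [468.1, -221.3, 55.1]
tcp_rot: [0.041, -0.513, 0.844, -0.148]
ft_force: [-0.7, 5.8, -2.6]
grip_width: 8.8
```

```bash
python3 arc.py 0.03 0.025 0 -0.02
```

```text
20.13 [ 0.015  0.087 -1.017  0.737 -0.321 -1.18 ] [ 468.1 -221.3   55.1] F [-0.7  5.8 -2.6] w 8.8
case tcp [-110.    -4.2   55.1] tool axes(cols) in case
 [[-0.02  -0.956  0.292]
 [-0.996 -0.006 -0.085]
 [ 0.083 -0.293 -0.953]]
bar in tool (y,z) [  4.1   0.5 -48.1]
angle from grip point [0.026] radius 204.4 expect 205.2
0.025 tool d [-0.08  0.37  0.95]
0.0 tool d [-0.42  1.8   4.79]
-0.02 tool d [-0.34  1.35  3.86]
```

Works with low force. Continuing down.

Call:
play_rows(
  rows=[
    [-0.2,1.5,2,0],
    [-0.2,1.5,2,0],
    [0,0,0,0],
  ],
)

```text
t: 20.38
ee_pos: [467.8, -221.0, 52.5]
tcp_rot: [0.04, -0.513, 0.845, -0.147]
ft_force: [-0.1, 5.1, -2.8]
grip_width: 8.8
```

Call:
play_rows(
  rows=[
    [-0.2,1.5,2,0],
    [-0.2,1.5,2,0],
    [0,0,0,0],
  ],
)

```text
t: 20.63
ee_pos: [467.5, -220.8, 50.0]
tcp_rot: [0.039, -0.513, 0.845, -0.145]
ft_force: [-1.1, 3.2, -2.1]
grip_width: 9.2
```

```bash
python3 arc.py 0.0 -0.02
```

```text
20.63 [ 0.012  0.098 -1.017  0.734 -0.314 -1.177] [ 467.5 -220.8   50. ] F [-1.1  3.2 -2.1] w 9.2
case tcp [-110.7   -4.    50. ] tool axes(cols) in case
 [[-0.02  -0.958  0.284]
 [-0.996 -0.005 -0.084]
 [ 0.082 -0.285 -0.955]]
bar in tool (y,z) [  4.    0.8 -47. ]
angle from grip point [0.001] radius 204.5 expect 205.2
-0.02 tool d [-0.33  1.32  3.87]
```

Call:
play_rows(
  rows=[
    [-0.2,1.3,2,0],
    [0,0,0,0],
  ],
)

```text
t: 20.8
ee_pos: [467.4, -220.7, 48.7]
tcp_rot: [0.039, -0.513, 0.845, -0.144]
ft_force: [-1.7, 2.6, -1.8]
grip_width: 9.0
```

Call:
play_rows(
  rows=[
    [-0.2,1.3,2,0],
    [0,0,0,0],
  ],
)

```text
t: 20.97
ee_pos: [467.3, -220.6, 47.5]
tcp_rot: [0.039, -0.513, 0.845, -0.143]
ft_force: [-5.0, 3.3, 1.2]
grip_width: 8.9
```

```bash
python3 arc.py 0.0 -0.02
python3 - <<'E'
from h import *
im,w=cloud('scene'); cv2.imwrite('pics/scene13.png',cv2.resize(im[150:320,220:400],None,fx=3.5,fy=3.5,interpolation=cv2.INTER_CUBIC))
q=tocase(w); x,y,z=q[...,0],q[...,1],q[...,2]
m=(x>-70)&(x<70)&(abs(y)<110)&(z>60)&(z<130); s=q[m]; A=np.c_[s[:,:2],np.ones(len(s))]; pl=np.linalg.lstsq(A,s[:,2],rcond=None)[0]; print('lid plane slope x,y,z0',pl.round(4),len(s),'front z',pl[2]-80*pl[0])
E
```

```text
20.97 [ 0.011  0.103 -1.017  0.733 -0.311 -1.176] [ 467.3 -220.6   47.5] F [-5.   3.3  1.2] w 8.9
case tcp [-111.    -3.9   47.5] tool axes(cols) in case
 [[-0.019 -0.96   0.281]
 [-0.996 -0.004 -0.084]
 [ 0.082 -0.282 -0.956]]
bar in tool (y,z) [  4.2   0.  -49.4]
angle from grip point [-0.011] radius 204.5 expect 205.2
-0.02 tool d [-0.33  1.31  3.88]
lid plane slope x,y,z0 [1.100000e-03 2.000000e-04 1.057537e+02] 3238 front z 105.66404597255907
```

View pics/scene13.png

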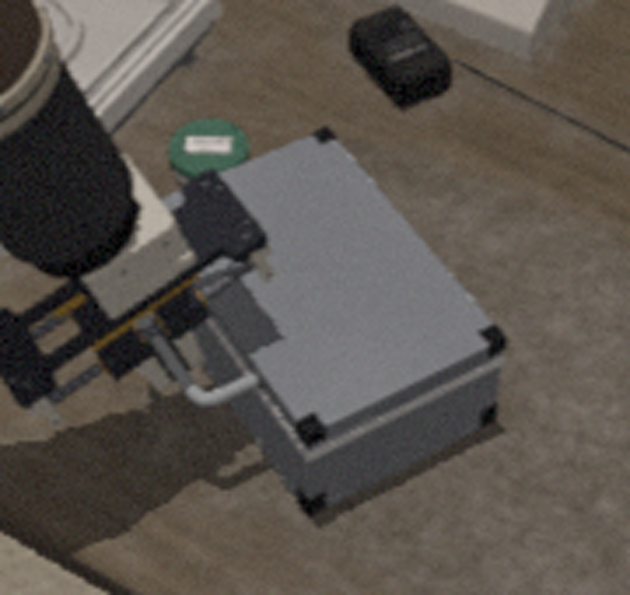

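The lid plane has slope 0.001 at z≈105.7 (expected 105), so it is fully shut. I open only to about 22 mm, because the lid face is just behind the rear finger, then withdraw along the tool axis.

Call:
play_rows(
  rows=[
    [0,0,0,0],
    [0,0,0,0],
    [0,0,0,0],
    [0,0,0,0],
    [0,0,0,0],
  ],
  claw=191,
)

```text
t: 21.43
ee_pos: [468.6, -220.3, 48.0]
tcp_rot: [0.04, -0.514, 0.845, -0.143]
ft_force: [0.3, -1.1, -0.2]
grip_width: 21.8
```

```bash
python3 arc.py 0.0 -0.02
```

```text
21.43 [ 0.011  0.103 -1.016  0.734 -0.31  -1.176] [ 468.6 -220.3   48. ] F [ 0.3 -1.1 -0.2] w 21.8
case tcp [-110.    -3.1   48. ] tool axes(cols) in case
 [[-0.019 -0.959  0.282]
 [-0.997 -0.005 -0.083]
 [ 0.081 -0.283 -0.956]]
bar in tool (y,z) [  4.1   1.1 -49.2]
angle from grip point [-0.008] radius 203.6 expect 205.2
-0.02 tool d [-0.33  1.31  3.88]
```

Call:
play_rows(
  rows=[
    [0,-0.5,-4,0],
    [0,-0.5,-4,0],
    [0,-0.7,-6,0],
    [0,-1,-8,0],
    [0,-2,-10,0],
    [0,-4,-15,0],
  ],
)

```text
t: 21.93
ee_pos: [464.6, -214.4, 94.6]
tcp_rot: [0.038, -0.514, 0.845, -0.143]
ft_force: [-0.3, 0.5, 0.6]
grip_width: 21.7
```

```bash
python3 st.py
```

```text
21.93 [ 0.1    0.023 -0.904  0.484 -0.497 -0.99 ] [ 464.6 -214.4   94.6] F [-0.3  0.5  0.6] w 21.7
case tcp [-116.2    0.3   94.6] tool axes(cols) in case
 [[-0.019 -0.96   0.28 ]
 [-0.996 -0.005 -0.084]
 [ 0.082 -0.281 -0.956]]
```

Call:
play_rows(
  rows=[
    [0,-4,-20,0],
    [0,-6,-25,0],
    [0,-8,-30,0],
    [0,-8,-30,0],
    [0,-8,-30,0],
    [0,-8,-30,0],
    [0,0,-20,0],
    [0,0,0,0],
    [0,0,0,0],
  ],
)

```text
t: 22.68
ee_pos: [462.6, -195.0, 285.1]
tcp_rot: [0.041, -0.514, 0.845, -0.144]
ft_force: [-0.0, 0.1, -1.5]
grip_width: 22.1
```

Run:
```python
from st import *
w0={n:np.load(n+'.npy') for n in ('scene','side')}
for n in ('scene','side'):
    im,w=cloud(n); cv2.imwrite(f'pics/{n}14.png',im)
    q=tocase(w); x,y,z=q[...,0],q[...,1],q[...,2]
    m=(x>-70)&(x<70)&(abs(y)<110)&(z>60)&(z<130); t=q[m]; A=np.c_[t[:,:2],np.ones(len(t))]; pl=np.linalg.lstsq(A,t[:,2],rcond=None)[0]; print(n,'lid',pl.round(4),len(t))
```

```text
22.68 [ 0.196 -0.177 -0.547  0.281 -1.04  -0.799] [ 462.6 -195.   285.1] F [-0.   0.1 -1.5] w 22.1
case tcp [-126.9   16.8  285.1] tool axes(cols) in case
 [[-0.019 -0.959  0.284]
 [-0.997 -0.004 -0.081]
 [ 0.079 -0.285 -0.955]]
scene lid [5.000000e-04 6.000000e-04 1.058206e+02] 3780
side lid [ 9.000000e-04 -1.500000e-03  1.052584e+02] 5719
```

View pics/side14.png

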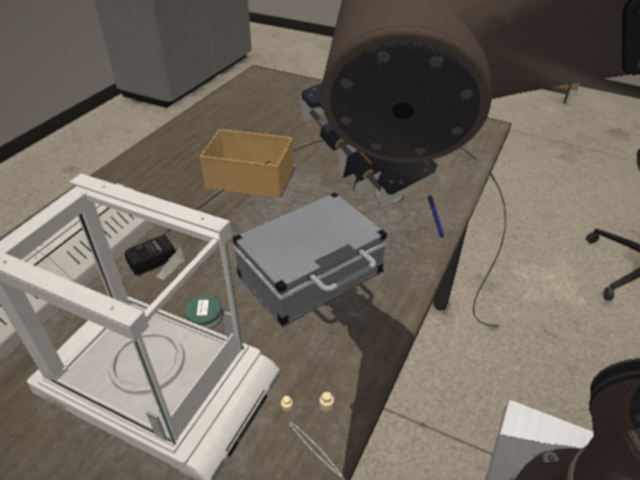

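View pics/scene14.png

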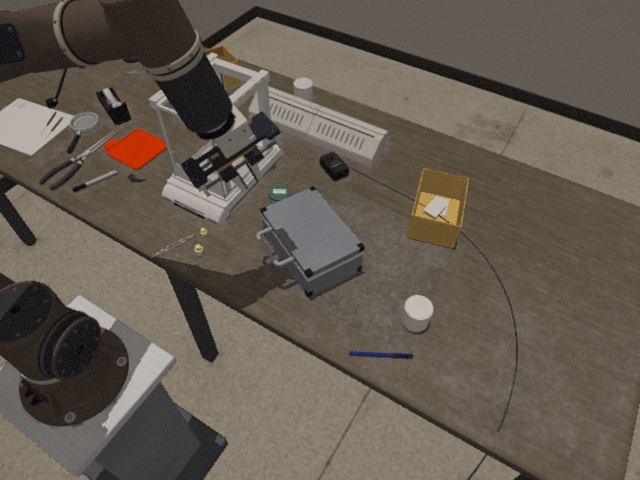

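Both views show the case shut flat. The tin (side 204,309), the weights (287,402 and 327,398) and the jar (scene 418,314) are all where they were, and the gripper is clear. Handing in.

```bash
python3 -c "
from plant import r
print(r.close_job())"
```

```text
the job is handed in; nothing more can be done
None
```

I broke the stay at its knee, lowered the lid by its handle until it was fully shut, and let go. The job was handed in at about 23 s of the allowed 53.

**How it went**
- **Tilting the tool:** the moves cannot tilt the tool, so I tilted it about 18°, tips to the rear, by driving the arm against its reach limit in free air. That tilt stayed for the rest of the job.
- **Breaking the stay:** I pushed the pad to the rear and down with the closed fingers. The wrist showed no more than about 2 N. The links were visibly bent afterwards, with the lid still standing at about 1.3 rad.
- **Lowering the lid:** I held the handle bar with 15 to 25 N and brought it down along its arc at no more than about 0.6 rad/s, slower near the end.

**Last checks:** both cameras show the lid flat, with a slope of about 0.001 rad and its top at 105 to 106 mm (expected 105). The tin, the weight and the jar look unmoved in the pictures. The wrist force was near zero and the gripper was clear of everything.

**What disagreed or was not checked**
- **Finger length:** the camera depth put the finger tips about 30 mm short of the stated TCP. I worked with the measured length, and the push and grasp bore it out.
- **Joint 3:** it read 1.252 at its 1.25 limit while I was tilting the tool. In the last 0.07 rad of lowering it sat at about -1.017, against a limit of -1.02.
- **Wrist force:** near that limit it rose briefly to about 44 N, so I eased the tool forward and it dropped away.
- **Vials and folded stay:** both are hidden inside the shut case. The vials last showed upright with the lid still up, just before I gripped the handle.

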